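# Load the prize drum and twist its bayonet lid tight

## Robot

A 6-joint arm with a two-finger parallel gripper is mounted at the origin on a cart in front of the work surface, level with it; the furniture and walls round the work are solid. World frame = base frame: x ahead of the robot, y to its left, z up, the work surface at z = 0. Lengths are in m, angles in rad, forces in N, time in s.
With the tool pointing down it reaches from about 0.35 to 0.775 m from the base axis. Payload 5.5 kg.
Tool frame: the origin (TCP) lies at the very end of the fingers, on their centre line; the grasp point (between the pads) lies 19 mm behind it; x points along the fingers, y is the direction in which the jaws open and shut, and the axes are right-handed (so a half turn about x gives the same grasp; the last joint's range is limited). The gripper opens to 85 mm and grips with 20 to 120 N. Pads are 22 mm wide; open, the fingers measure 114 mm over their backs; the gripper's body (76 mm by 85 mm) begins 54 mm behind the grasp point. The pads swing forward as they close: fully open they stand 13 mm farther back than shut.
Start: joints at [-1.3, 0.313, 0.046, 1.304, 0, 1.431], TCP at [0.23, -0.527, 0.231] pointing down, gripper open.
Joint ranges: [-2.76, 2.76], [-0.86, 1.69], [-1.03, 1.26], [-2.2, 2.34], [-1.47, 1.5], [-3.14, 3.14]. Speed limits (rad/s): [2.57, 2.57, 3.14, 3.14, 3.14, 3.14].

## Interface

Orientations are given as a unit quaternion [w, x, y, z].
In Python, from workcell import readout, cams, env, finder gives the robot as it stands.
- The arm moves only by the tool drive_tool, never from a script. Its argument "moves" is a list that holds one entry, the list of rows, each a list of 7 numbers: the shift along the tool's x, y, z in m, then the turn, a rotation vector about the tool's x, y, z in rad, then the closure in counts, from 0 (fully open) to 255 (shut). A call has exactly 5 rows; each row is the pose to reach, as a shift and turn from the pose measured when the call began, along the tool's axes at that moment; what a row does not reach only later rows make up. A row lasts 1/8 s, in which the tool goes at most 62.5 mm and 10.7 degrees, less where a joint would pass 70% of its speed; a pose out of reach is approached as far as the arm can. A call with a gripper value outside its range is refused whole. The fingers move at their own pace and stop on an object; "squeeze" is the grip in N (left out, the last holds). Time passes only in rows, so rows that repeat a pose let the fingers close, or fill a call up. It gives the time, the measured TCP pose, the force and the opening at its end, in the units of the state.
- readout.get_state(): the state, without advancing time (a new reading comes with each control period).
- cams.read_camera(name): name is "side" or "top" or "wrist"; returns the picture (384x512x3 uint8, blue, green, red); there is no depth.
- cams.camera_params(name): a dict with "mtx" (3x3 intrinsics, pixels), "R" (3x3) and "t" (3): a world point X has camera coordinates R X + t; the wrist camera has in their place "mount" (4x4, takes a point from camera to tool coordinates, whose origin is the TCP and whose axes are the tool frame's). Camera axes: x right, y down, z forward; pixel columns grow to the right and rows downward; lengths in m; the calibration is good to about 2 mm. A picture is of the moment at which its call begins: read the wrist's pose just before it. camera_params takes no time and is no camera call.
- env.hand_in(): hands the job in, once; it reports no verdict.
Trained networks look in the newest picture that a camera, given by its name, has taken for a name from the list of things; names that differ only in an ending like _2 or _b are one class to them, and where a whole thing is asked for, a point or a joint stands for the part that bears it (a point fixed in the world has none). Each returns a list of dicts, best first, with "conf" (0 to 1); they miss things now and then, are a little off and sometimes report something else, mostly with a low value. They report only what shows in the picture. A call takes as long as a camera call.
- finder.regions_of(camera, name): "pixels" (384x512 bool, what is visible of it) and "point" ([column, row] in pixels, amid what is visible of it).
The state is a dict: "clock": time; "joint_pos": joint angles; "qvel": joint speeds; "tau": joint torques, N m; "tcp_pos": TCP position; "orientation": TCP orientation; "wrist_force": force on the tool from outside, world axes, zero at the start; "ft_torque": the same for the moment, N m; "finger_gap": finger opening in m.
Only numpy, scipy, OpenCV 4.12 (cv2) and the standard library are available. Lean on these libraries where they do the work, as an engineer would, in place of code of your own. Each camera call takes 0.05 s, during which the arm holds its last target.

## Task

Load the prize drum: take the middle tin out of the stack of three by lifting the top tin off first, lay the middle tin flat on the floor of the drum near its centre, and put the top tin squarely back on the bottom tin, which stays where it is. With the tin inside, close the drum with its bar-handled lid: let the lid's two lugs down through the two notches in the drum's rim and twist the lid clockwise (seen from above) until it has cammed down tight against its stop, then let go. Leave everything else on the counter where it lies.

Things in the scene. Friction and masses are not known exactly. Their poses are not given: they have to be found in the camera images.
- drum: Prize drum: round open metal drum screwed to the counter, 198 mm across (foot 209 mm), rim top 64 mm high. Origin: centre of its underside, on the drum's axis. An inward flange at the rim (bore 156 mm) has two opposite notches, each about 40 mm wide, at the drum's own +x and -x, for the lid's lugs.
- drum_floor (a point): Centre of the drum's inner floor, 8 mm above the drum's origin. Free width 132 mm, inside a soft dark ring on springs that carries the lid: ring top 44 mm above the drum's origin; it yields up to 8 mm, at 0.9 N per mm after a first 4 N.
- drum_notch (a point): Middle of the notch at the drum's own +x, on top of the rim, 84.5 mm from the axis; the other notch is opposite. The flange's underside beside a notch is 54 mm above the drum's origin. Turning the lid anticlockwise from here is blocked after about 8 degrees.
- drum_home (a point): Point on top of the rim, 84.5 mm from the axis, under which a lug stands when the lid is home: 60 degrees (1.05 rad) clockwise, seen from above, of the notch at +x, where a fixed stop ends the turn. Between 15 and 45 degrees a ramp under the flange forces the lug down, then it runs level. Turning takes up to about 1 N m.
- lid: Drum lid, 0.34 kg: steel disc 145 mm across, 10 mm thick, two lugs (20 mm wide, 7 mm thick, flush with its underside) out to 84.5 mm from the axis at its own +x and -x, bar handle on top. Half a turn makes no difference. Origin: centre of its underside. That is 43 to 44 mm above the drum's origin when let in, unlocked, and about 40.5 mm when home: it sinks 3 to 4 mm while turned.
- lid_bar (a point): Centre of the lid's bar handle, 47 mm above the lid's underside, on its axis. The bar runs along the lid's own x, in line with the lugs: 120 long, 20 wide, 22 mm high (36 to 58 mm above the lid's underside), on two posts 44 mm either side of the centre.
- tin_bottom: 60 (own x) x 90 (own y) x 22 mm (z) flat closed tin; origin at the centre of its underside. The lowest of the three identical stacked tins; stands on the counter. To set a tin aside there is free counter beside it at the same x: y from 0.05 to 0.36 if the stack stands left of the drum (y > 0), from -0.57 to -0.26 if right of it.
- tin_middle: 60 (own x) x 90 (own y) x 22 mm (z) flat closed tin; origin at the centre of its underside. The middle one of the three; goes into the drum.
- tin_top: 60 (own x) x 90 (own y) x 22 mm (z) flat closed tin; origin at the centre of its underside. The top one of the three; goes back on the bottom tin, edges in line.
- lolly_front_left: Bystander, not to be moved: lollipop, 101 mm long with a 27 mm head, lying at the front left of the drum; origin at the centre of its underside
- lolly_front_right: Bystander, not to be moved: lollipop, 101 mm long with a 27 mm head, lying at the front right of the drum; origin at the centre of its underside
- lolly_back: Bystander, not to be moved: lollipop, 101 mm long with a 27 mm head, lying behind the drum, to its left; origin at the centre of its underside
- wrapped_bar: Bystander, not to be moved: wrapped sweet bar, 52 x 144 x 14 mm, lying at the back left; origin at the centre of its underside
- sweet_tongs: Bystander, not to be moved: small sweet tongs, 37 x 202 x 10 mm, lying at the back right; origin at the centre of its underside
- pen: Bystander, not to be moved: pen, 145 mm long, lying at the back behind the drum; origin at the centre of its underside

How it is judged:
By the outcome, as a careful person would: the job done as asked, in the order asked, and still so for the second after the job is handed in, with the robot touching nothing.
It also fails if it takes over 72 s, if anything falls off the work surface, if the arm or the gripper's body presses on something with over 40 N, if the wrist force passes 120 N, or if a joint passes its speed limit or range.

## Working session

There is one attempt and no reset: what is moved stays moved. The work goes in short steps, Python scripts to look and compute and a tool call to move; the robot and the scene stay as the last step left them, time stands still between calls to the robot, and variables do not carry over. Pictures are saved under pics/ and viewed, and the job is handed in when it is done.

Besides the shell and the picture viewer there is one more tool, called after "Emit:" by a JSON object that holds its "api" and its "payload". drive_tool: Moves the arm, as the interface text tells. Its arguments: {"type":"object","properties":{"moves":{"type":"array"},"squeeze":{"type":"number"}},"required":["moves"]}

```bash
ls; mkdir -p pics
python3 - <<'E'
from workcell import readout,cams,env,finder
import cv2
s=readout.get_state();print(s)
for n in("side","top","wrist"):
    im=cams.read_camera(n);cv2.imwrite(f"pics/a_{n}.png",im)
    p=cams.camera_params(n);print(n,{k:v.tolist() if hasattr(v,'tolist') else v for k,v in p.items()})
E
```

```text
pics
{'clock': 0.0, 'joint_pos': array([-1.29959949e+00,  3.13987334e-01,  4.49626524e-02,  1.30358826e+00,
        4.04938455e-05,  1.43120109e+00]), 'qvel': array([-8.20320450e-04,  1.32178466e-03, -9.63206184e-05, -8.65101193e-04,
       -1.13824548e-03,  9.84331467e-04]), 'tau': array([-3.03993456e-04, -4.80624104e+01,  2.98535067e+01,  1.94217620e-02,
       -2.32917830e-05, -1.23891809e-05]), 'tcp_pos': array([ 0.22948437, -0.52666229,  0.23040962]), 'orientation': array([-0.14357599, -0.69221537, -0.14485964,  0.69227126]), 'wrist_force': array([-0.58575351,  0.25537872,  0.1572836 ]), 'ft_torque': array([-0.01881835, -0.03393801, -0.01208565]), 'finger_gap': 0.08556611250086157}
side {'mtx': [[478.66015108091415, 0.0, 256.66727555618], [0.0, 478.66015108091415, 185.2527610809012], [0.0, 0.0, 1.0]], 'R': [[0.9880177186200805, -0.15433840120034847, 0.0008034971632290244], [-0.07982321817031786, -0.515440723375093, -0.8531993404401428], [0.13209557726776805, 0.8429119281404678, -0.5215843554640168]], 't': [-0.5473044899842254, 0.06661218770391493, 1.57951816062287]}
top {'mtx': [[415.944627799254, 0.0, 255.36148035198963], [0.0, 415.944627799254, 191.9201785033869], [0.0, 0.0, 1.0]], 'R': [[0.01759720874453235, -0.9997892031780153, 0.010577686565151555], [-0.998336291917696, -0.01815065848198502, -0.0547284371848474], [0.05490889258059019, -0.009597020649117239, -0.9984452467262459]], 't': [-0.07793779441139147, 0.5454859583997622, 1.1522962271501167]}
wrist {'mtx': [[285.33967470188435, 0.0, 251.36374069866685], [0.0, 285.33967470188435, 193.89033189071026], [0.0, 0.0, 1.0]], 'mount': [[0.0006460769541276187, -0.3156522476720776, 0.9488747236195797, -0.14331299674348535], [0.999999744932785, 0.0004928660977065329, -0.0005169307239221964, 0.00048315973106016763], [-0.00030449783734641013, 0.9488748155697747, 0.3156524855889654, -0.08097285176239402], [0.0, 0.0, 0.0, 1.0]]}
```

View pics/a_top.png

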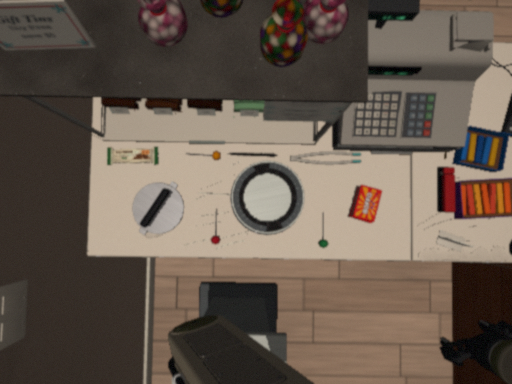

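View pics/a_side.png

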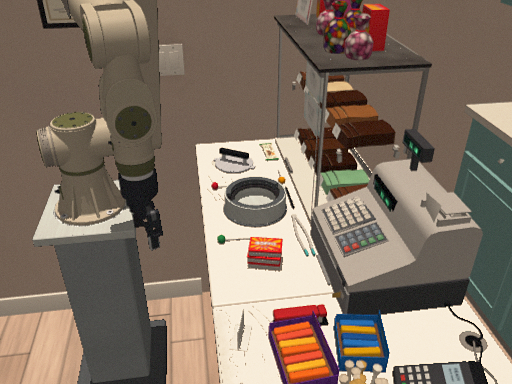

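View pics/a_wrist.png

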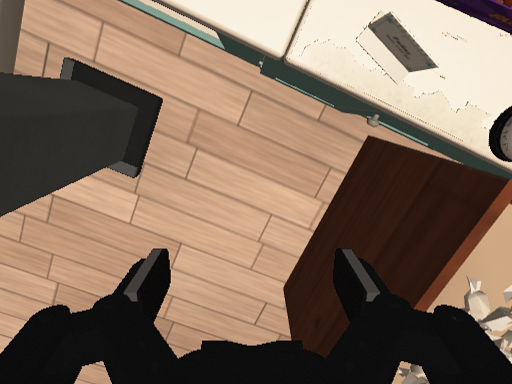

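The top view shows the drum at about (267,197), the stack at (366,204), and the lid at (157,208) with its bar diagonal. The back shelf is above row 140. Next I'll measure positions with the networks.

```bash
cat > h.py <<'E'
from workcell import readout,cams,env,finder
import cv2,numpy as np
from scipy.spatial.transform import Rotation as Ro
def camM(n,s=None):
    p=cams.camera_params(n)
    if n!="wrist": return p["mtx"],np.array(p["R"]),np.array(p["t"])
    q=s["orientation"];T=np.eye(4);T[:3,:3]=Ro.from_quat([q[1],q[2],q[3],q[0]]).as_matrix();T[:3,3]=s["tcp_pos"]
    C=np.linalg.inv(T@np.array(p["mount"]));return p["mtx"],C[:3,:3],C[:3,3]
def unproj(px,z,c):
    K,R,t=c;d=R.T@np.linalg.inv(K)@np.array([px[0],px[1],1.]);o=-R.T@t
    return o+d*(z-o[2])/d[2]
def proj(X,c):
    K,R,t=c;v=K@(R@np.asarray(X,float)+t);return v[:2]/v[2]
def rotm(s):
    q=s["orientation"];return Ro.from_quat([q[1],q[2],q[3],q[0]])
def plan(s,pos,rot):
    """shift and rotvec in tool axes from measured pose to pos, rot(Rotation)"""
    r=rotm(s);return r.inv().apply(np.array(pos)-s["tcp_pos"]),(r.inv()*rot).as_rotvec()
def down(jaw):
    """tool x down, tool y at angle jaw in xy plane"""
    x=np.array([0,0,-1.]);y=np.array([np.cos(jaw),np.sin(jaw),0]);return Ro.from_matrix(np.array([x,y,np.cross(x,y)]).T)
E
python3 - <<'E'
from h import *
im=cams.read_camera("top");c=camM("top")
s=readout.get_state();r=rotm(s).as_matrix();print(r.round(3))
for n,z in [("drum",.064),("lid",.01),("tin_top",.066),("tin_middle",.05),("lid_bar",.058),("drum_notch",.064)]:
    for d in finder.regions_of("top",n)[:2]:
        m=d["pixels"].astype(np.uint8);cs,_=cv2.findContours(m,0,1);k=max(cs,key=cv2.contourArea)
        rr=cv2.minAreaRect(k);b=cv2.boxPoints(rr)
        print(n,d["conf"],d["point"],m.sum(),"c",unproj(rr[0],z,c).round(4),"box",[unproj(q,z,c)[:2].round(4).tolist() for q in b])
big=cv2.resize(im[140:260,90:430],None,fx=2.35,fy=2.35,interpolation=cv2.INTER_CUBIC);cv2.imwrite("pics/b_top.png",big)
E
```

```text
[[-0.     0.399 -0.917]
 [ 0.001 -0.917 -0.399]
 [-1.    -0.001 -0.   ]]
drum 0.81 [269.9, 197.9] 4189 c [ 0.53   -0.0989  0.064 ] box [[0.5386, 0.0377], [0.6679, -0.104], [0.5215, -0.2357], [0.394, -0.0939]]
drum 0.6 [157.0, 203.7] 2141 c [0.4976 0.1923 0.064 ] box [[0.5648, 0.2613], [0.5673, 0.1273], [0.4307, 0.1236], [0.4285, 0.2567]]
lid 0.67 [158.8, 204.9] 2098 c [0.4997 0.203  0.01  ] box [[0.5688, 0.2767], [0.5714, 0.1334], [0.4311, 0.1296], [0.4286, 0.272]]
tin_top 0.7 [367.3, 207.5] 741 c [ 0.5208 -0.368   0.066 ] box [[0.4857, -0.3261], [0.5715, -0.3491], [0.5561, -0.41], [0.4704, -0.3867]]
tin_top 0.6 [213.8, 236.7] 84 c [0.4296 0.038  0.066 ] box [[0.4534, 0.0492], [0.4538, 0.0279], [0.4059, 0.0268], [0.4056, 0.0481]]
lid_bar 0.79 [158.9, 208.5] 2152 c [0.4984 0.1941 0.058 ] box [[0.558, 0.2712], [0.5743, 0.1345], [0.4391, 0.1173], [0.4232, 0.2532]]
lid_bar 0.42 [265.7, 196.2] 4242 c [ 0.5306 -0.0988  0.058 ] box [[0.5261, 0.0382], [0.6688, -0.0986], [0.5351, -0.2362], [0.3942, -0.099]]
drum_notch 0.83 [266.6, 198.2] 4299 c [ 0.5323 -0.0979  0.064 ] box [[0.6292, 0.0023], [0.6329, -0.195], [0.4362, -0.1972], [0.4329, -0.0018]]
```

View pics/b_top.png

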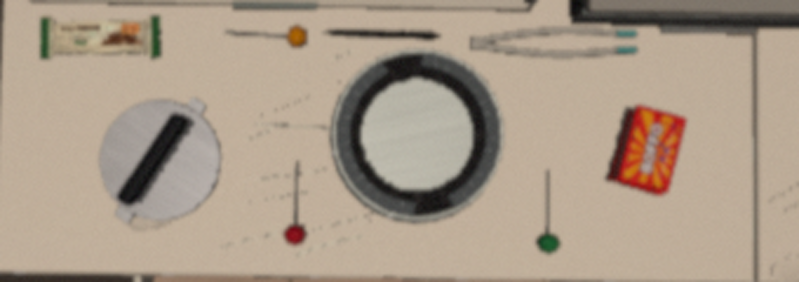

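The stack is at about (0.52,-0.37) with its long axis near -15°. I'll plan a move above it with the jaws at 75°.

```bash
cat > p.py <<'E'
import sys
from h import *
x,y,z,a=map(float,sys.argv[1:5]);s=readout.get_state()
d,r=plan(s,[x,y,z],down(np.radians(a)));print("t",round(s["clock"],2),"d",d.round(4),"r",r.round(4))
E
python3 p.py .521 -.368 .2 75
```

```text
t 0.5 d [ 0.0313 -0.0296 -0.3307] r [-2.469  0.     0.   ]
```

Emit:
{"api": "drive_tool", "payload": {"moves": [[[0.0313,-0.0296,-0.3307,-2.469,0,0,0],[0.0313,-0.0296,-0.3307,-2.469,0,0,0],[0.0313,-0.0296,-0.3307,-2.469,0,0,0],[0.0313,-0.0296,-0.3307,-2.469,0,0,0],[0.0313,-0.0296,-0.3307,-2.469,0,0,0]]]}}

```text
clock: 1.12
tcp_pos: [0.5043, -0.377, 0.202]
orientation: [-0.443, -0.551, -0.443, 0.551]
wrist_force: [0.1, -0.6, 0.3]
finger_gap: 0.0854
```

```bash
python3 p.py .521 -.368 .2 75
```

```text
t 1.12 d [ 0.002   0.0143 -0.0124] r [-1.5255e+00  9.0000e-04 -1.0000e-04]
```

Emit:
{"api": "drive_tool", "payload": {"moves": [[[0.002,0.0143,-0.0124,-1.5255,0,0,0],[0.002,0.0143,-0.0124,-1.5255,0,0,0],[0.002,0.0143,-0.0124,-1.5255,0,0,0],[0.002,0.0143,-0.0124,-1.5255,0,0,0],[0.002,0.0143,-0.0124,-1.5255,0,0,0]]]}}

```text
clock: 1.75
tcp_pos: [0.521, -0.3679, 0.1999]
orientation: [0.644, 0.291, 0.644, -0.292]
wrist_force: [-0.2, 0.2, -0.2]
finger_gap: 0.0857
```

```bash
python3 p.py .521 -.368 .2 75
```

```text
t 1.75 d [-0.0001 -0.0001  0.0001] r [-5.877e-01  4.000e-04  3.000e-04]
```

Emit:
{"api": "drive_tool", "payload": {"moves": [[[0,0,0,-0.588,0,0,0],[0,0,0,-0.588,0,0,0],[0,0,0,-0.588,0,0,0],[0,0,0,-0.588,0,0,0],[0,0,0,-0.588,0,0,0]]]}}

```text
clock: 2.38
tcp_pos: [0.521, -0.3679, 0.1999]
orientation: [0.701, 0.093, 0.701, -0.093]
wrist_force: [0.8, -0.5, -0.1]
finger_gap: 0.0856
```

Run:
```python
from h import *
s=readout.get_state();im=cams.read_camera("wrist");c=camM("wrist",s);print(s["tcp_pos"],s["joint_pos"])
cv2.imwrite("pics/c_w.png",im)
for n in("tin_top","tin_middle"):
  for d in finder.regions_of("wrist",n)[:3]:
    m=d["pixels"].astype(np.uint8);cs,_=cv2.findContours(m,0,1);k=max(cs,key=cv2.contourArea);b=cv2.boxPoints(cv2.minAreaRect(k))
    print(n,d["conf"],d["point"],m.sum(),b.round().tolist(),[unproj(q,.066,c)[:2].round(4).tolist() for q in b])
```

```text
[ 0.52103661 -0.36787189  0.19989903] [-7.40398404e-01  4.46319214e-01  1.64908430e-01  1.28905323e+00
 -2.69909309e-04 -4.76414281e-01]
tin_top 0.78 [255.1, 178.4] 5079 [[222.0, 223.0], [222.0, 136.0], [282.0, 136.0], [282.0, 223.0]] [[0.5551, -0.4097], [0.4679, -0.3831], [0.4829, -0.3275], [0.5717, -0.3483]]
tin_top 0.3 [258.6, 130.2] 48 [[250.0, 130.0], [269.0, 130.0], [269.0, 131.0], [250.0, 131.0]] [[0.4695, -0.3557], [0.4742, -0.3382], [0.4751, -0.3384], [0.4704, -0.3559]]
tin_middle 0.8 [244.4, 129.9] 271 [[223.0, 131.0], [278.0, 131.0], [278.0, 136.0], [223.0, 136.0]] [[0.4636, -0.3808], [0.4773, -0.3301], [0.4819, -0.3312], [0.4682, -0.3822]]
```

View pics/c_w.png

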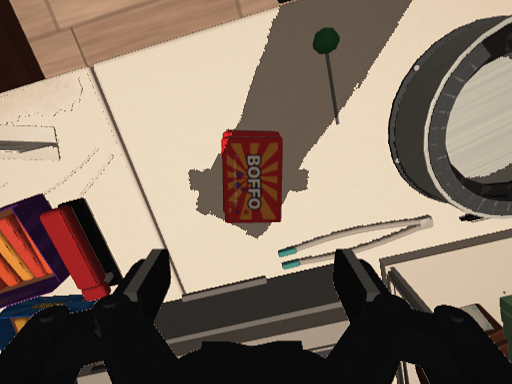

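```bash
python3 - <<'E'
from h import *
p=cams.camera_params("wrist");M=np.linalg.inv(np.array(p["mount"]));K=p["mtx"]
for x in(0,-.005,-.013,-.02):
  for z in(-.011,.011):
    v=M@[x,-.0428,z,1];v=K@v[:3];print(x,z,(v[:2]/v[2]).round(1))
E
python3 p.py .520 -.3675 .09 75;python3 p.py .520 -.3675 .043 75
python3 -c "
import cv2
im=cv2.imread('pics/c_w.png');cv2.imwrite('pics/c2.png',cv2.resize(im[220:330,80:220],None,fx=5,fy=5))"
```

```text
0 -0.011 [175.  232.5]
0 0.011 [178.2 266.9]
-0.005 -0.011 [172.7 236.6]
-0.005 0.011 [176.1 271.9]
-0.013 -0.011 [168.6 243.8]
-0.013 0.011 [172.4 280.5]
-0.02 -0.011 [164.7 250.8]
-0.02 0.011 [168.8 288.8]
t 2.52 d [ 1.099e-01  1.000e-04 -1.100e-03] r [-0.0012  0.0002  0.0004]
t 2.52 d [ 1.569e-01  1.000e-04 -1.100e-03] r [-0.0012  0.0002  0.0004]
```

View pics/c2.png

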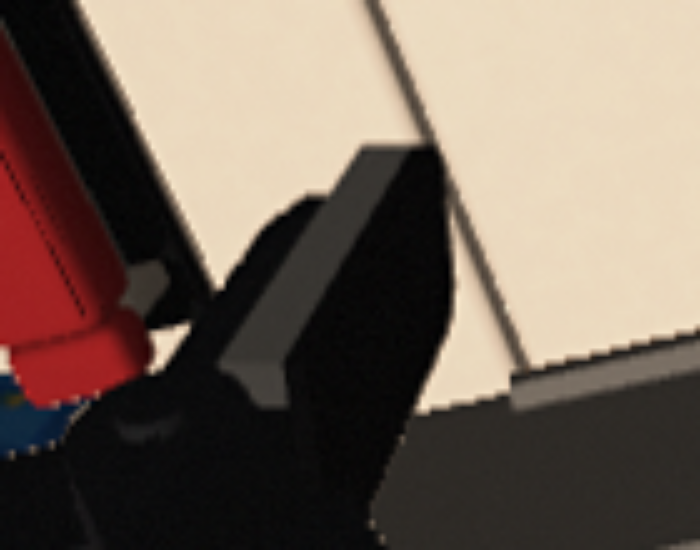

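Emit:
{"api": "drive_tool", "payload": {"moves": [[[0.055,0,-0.001,0,0,0,0],[0.11,0,-0.001,0,0,0,0],[0.14,0,-0.001,0,0,0,0],[0.158,0,-0.001,0,0,0,0],[0.158,0,-0.001,0,0,0,0]]]}}

```text
clock: 3.15
tcp_pos: [0.519, -0.3667, 0.0401]
orientation: [0.7, 0.094, 0.702, -0.092]
wrist_force: [-0.2, 0.1, -0.1]
finger_gap: 0.0857
```

Run:
```python
from h import *
im=cams.read_camera("side");cv2.imwrite("pics/d_s.png",cv2.resize(im[180:290,180:340],None,fx=4,fy=4,interpolation=2))
im=cams.read_camera("wrist");cv2.imwrite("pics/d_w.png",im)
```

```text
(no output)
```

View pics/d_s.png

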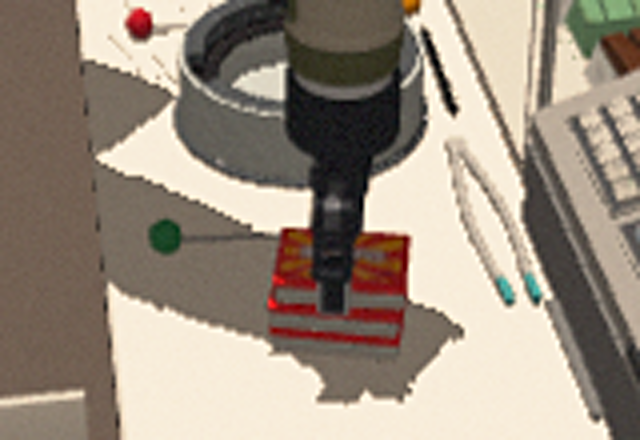

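View pics/d_w.png

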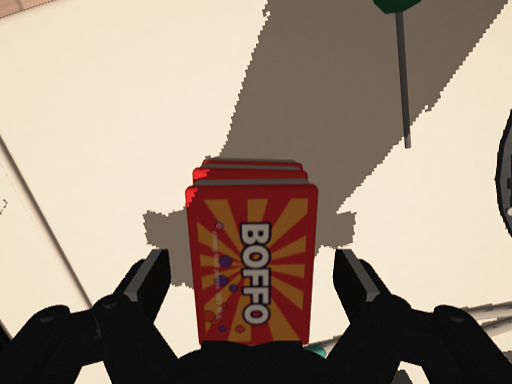

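Emit:
{"api": "drive_tool", "payload": {"moves": [[[-0.002,0,0,0,0,0,140],[-0.002,0,0,0,0,0,140],[-0.002,0,0,0,0,0,140],[-0.002,0,0,0,0,0,140],[-0.002,0,0,0,0,0,140]]], "squeeze": 35}}

```text
clock: 3.88
tcp_pos: [0.5215, -0.3689, 0.0466]
orientation: [0.702, 0.092, 0.7, -0.094]
wrist_force: [-0.9, 0.5, 6.5]
finger_gap: 0.0593
```

```bash
python3 - <<'E'
from h import *
s=readout.get_state();print(s["tcp_pos"],s["wrist_force"],s["finger_gap"])
c=camM("wrist",s)
im=cams.read_camera("wrist");cv2.imwrite("pics/e_w.png",im)
E
python3 p.py .520 -.495 .1 75; python3 p.py .519 -.367 .1 75
```

```text
[ 0.52145759 -0.36888967  0.04658917] [-0.90110833  0.51641543  6.5359037 ] 0.05933260124054015
t 3.92 d [-0.053  -0.1223  0.0317] r [-0.0018  0.004   0.0022]
t 3.92 d [-0.0534  0.001  -0.0026] r [-0.0018  0.004   0.0022]
```

View pics/e_w.png

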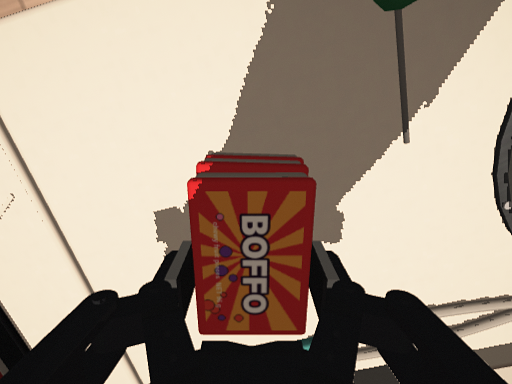

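Emit:
{"api": "drive_tool", "payload": {"moves": [[[-0.01,0,0,0,0,0,140],[-0.025,0,0,0,0,0,140],[-0.04,0,0,0,0,0,140],[-0.05,0,0,0,0,0,140],[-0.05,0,0,0,0,0,140]]]}}

```text
clock: 4.55
tcp_pos: [0.5219, -0.3693, 0.0979]
orientation: [0.703, 0.091, 0.699, -0.094]
wrist_force: [-0.1, -0.6, -0.3]
finger_gap: 0.059
```

```bash
python3 - <<'E'
from h import *
s=readout.get_state()
im=cams.read_camera("side");cv2.imwrite("pics/f_s.png",cv2.resize(im[180:290,180:340],None,fx=4,fy=4,interpolation=2))
im=cams.read_camera("wrist");cv2.imwrite("pics/f_w.png",im)
E
python3 p.py .520 -.495 .09 75;python3 p.py .520 -.495 .012 75
```

```text
t 4.65 d [ 0.0068 -0.1223  0.0318] r [-0.0018  0.0038  0.0022]
t 4.65 d [ 0.0848 -0.1221  0.0315] r [-0.0018  0.0038  0.0022]
```

View pics/f_s.png

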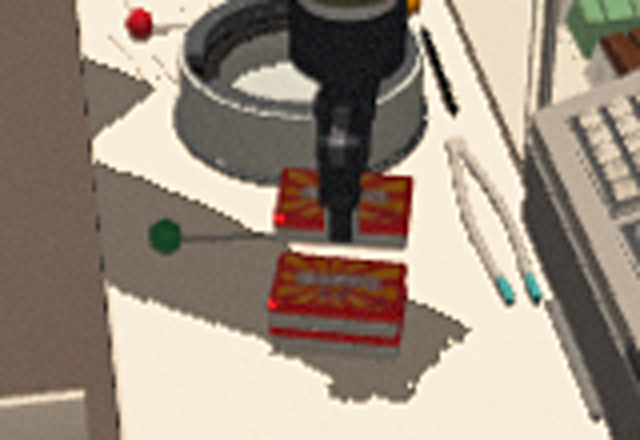

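View pics/f_w.png

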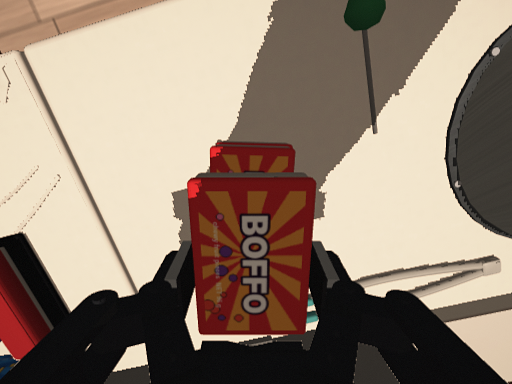

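Emit:
{"api": "drive_tool", "payload": {"moves": [[[0,-0.061,0.016,0,0.004,0.002,140],[0,-0.1223,0.0318,0,0.004,0.002,140],[0.02,-0.1223,0.0318,0,0.004,0.002,140],[0.055,-0.1222,0.0316,0,0.004,0.002,140],[0.08,-0.1221,0.0315,0,0.004,0.002,140]]]}}

```text
clock: 5.28
tcp_pos: [0.5188, -0.4942, 0.0138]
orientation: [0.7, 0.094, 0.702, -0.092]
wrist_force: [0.6, 0.3, -0.6]
finger_gap: 0.0591
```

```bash
python3 p.py .520 -.495 .003 75
```

```text
t 5.28 d [ 0.0108 -0.0005  0.0014] r [-0.0024 -0.0031 -0.0019]
```

Emit:
{"api": "drive_tool", "payload": {"moves": [[[0.005,0,0.001,0,-0.003,-0.002,140],[0.009,0,0.001,0,-0.003,-0.002,140],[0.0105,0,0.001,0,-0.003,-0.002,140],[0.0105,0,0.001,0,-0.003,-0.002,140],[0.0105,0,0.001,0,-0.003,-0.002,140]]]}}

```text
clock: 5.9
tcp_pos: [0.5202, -0.4948, 0.0043]
orientation: [0.701, 0.093, 0.701, -0.094]
wrist_force: [-0.5, 0.2, -0.3]
finger_gap: 0.0591
```

```bash
python3 p.py .520 -.495 .003 75
```

```text
t 5.9 d [ 0.0013 -0.0002 -0.0001] r [-0.0023  0.0011  0.001 ]
```

Emit:
{"api": "drive_tool", "payload": {"moves": [[[0.0015,0,0,0,0,0,140],[0.003,0,0,0,0,0,140],[0.003,0,0,0,0,0,140],[0.003,0,0,0,0,0,0],[0.003,0,0,0,0,0,0]]]}}

```text
clock: 6.52
tcp_pos: [0.5203, -0.4949, 0.0013]
orientation: [0.701, 0.093, 0.701, -0.094]
wrist_force: [0.3, 0.0, 0.4]
finger_gap: 0.0855
```

```bash
python3 p.py .520 -.4948 .13 75;python3 p.py .5215 -.3689 .13 75
```

```text
t 6.53 d [-1.287e-01 -1.000e-04 -1.000e-04] r [-0.0023  0.0014  0.0011]
t 6.53 d [-0.1289  0.1219 -0.0315] r [-0.0023  0.0014  0.0011]
```

Emit:
{"api": "drive_tool", "payload": {"moves": [[[-0.055,0,0,0,0.001,0.001,0],[-0.09,0,0,0,0.001,0.001,0],[-0.09,0.061,-0.016,0,0.001,0.001,0],[-0.09,0.1219,-0.0315,0,0.001,0.001,0],[-0.07,0.1219,-0.0315,0,0.001,0.001,0]]]}}

```text
clock: 7.15
tcp_pos: [0.5222, -0.3649, 0.0724]
orientation: [0.702, 0.092, 0.701, -0.092]
wrist_force: [0.6, -0.7, -0.4]
finger_gap: 0.0854
```

```bash
python3 p.py .5215 -.3689 .0225 75;  python3 - <<'E'
from h import *
s=readout.get_state()
im=cams.read_camera("wrist");cv2.imwrite("pics/g_w.png",im)
E
```

```text
t 7.15 d [ 0.0499 -0.004   0.0003] r [ 0.0021  0.0012 -0.0002]
```

View pics/g_w.png

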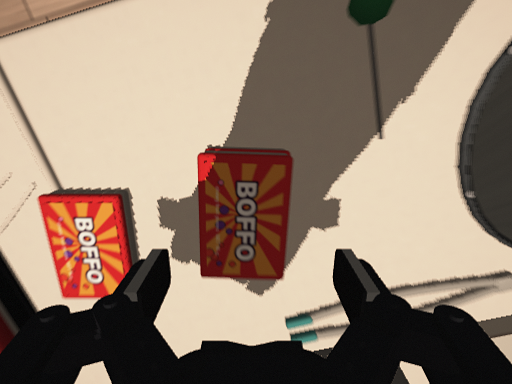

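Emit:
{"api": "drive_tool", "payload": {"moves": [[[0.02,-0.003,0,0,0,0,0],[0.04,-0.004,0,0,0,0,0],[0.0495,-0.004,0,0,0,0,0],[0.0495,-0.004,0,0,0,0,0],[0.0495,-0.004,0,0,0,0,0]]]}}

```text
clock: 7.82
tcp_pos: [0.5203, -0.3699, 0.02]
orientation: [0.701, 0.092, 0.701, -0.092]
wrist_force: [-0.0, -0.3, -0.3]
finger_gap: 0.0854
```

```bash
python3 p.py .5215 -.3689 .0225 75
```

```text
t 7.83 d [-0.0025  0.0013  0.0009] r [ 0.0005 -0.0013 -0.0009]
```

Emit:
{"api": "drive_tool", "payload": {"moves": [[[-0.003,0.001,0.001,0,0,0,0],[-0.003,0.001,0.001,0,0,0,140],[-0.003,0.001,0.001,0,0,0,140],[-0.003,0.001,0.001,0,0,0,140],[-0.003,0.001,0.001,0,0,0,140]]]}}

```text
clock: 8.45
tcp_pos: [0.5221, -0.3696, 0.024]
orientation: [0.701, 0.092, 0.701, -0.092]
wrist_force: [0.2, 0.8, 5.8]
finger_gap: 0.0591
```

```bash
python3 p.py .5215 -.3689 .0225 75
```

```text
t 8.45 d [ 0.0015  0.0005 -0.0007] r [ 0.0006  0.0003 -0.0002]
```

Emit:
{"api": "drive_tool", "payload": {"moves": [[[-0.015,0,0,0,0,0,140],[-0.04,0,0,0,0,0,140],[-0.08,0,0,0,0,0,140],[-0.12,0,0,0,0,0,140],[-0.12,0,0,0,0,0,140]]]}}

```text
clock: 9.07
tcp_pos: [0.5239, -0.3713, 0.1488]
orientation: [0.703, 0.091, 0.699, -0.094]
wrist_force: [0.6, -0.0, -0.8]
finger_gap: 0.0592
```

```bash
python3 - <<'E'
from h import *
s=readout.get_state();print(s["finger_gap"])
im=cams.read_camera("side");cv2.imwrite("pics/i_s.png",cv2.resize(im[150:290,150:350],None,fx=3.5,fy=3.5,interpolation=2))
im=cams.read_camera("wrist");cv2.imwrite("pics/i_w.png",im)
E
python3 p.py .532 -.098 .15 75
```

```text
0.059191532047418116
t 9.18 d [-0.0056  0.265  -0.0605] r [0.0006 0.0009 0.0002]
```

View pics/i_s.png

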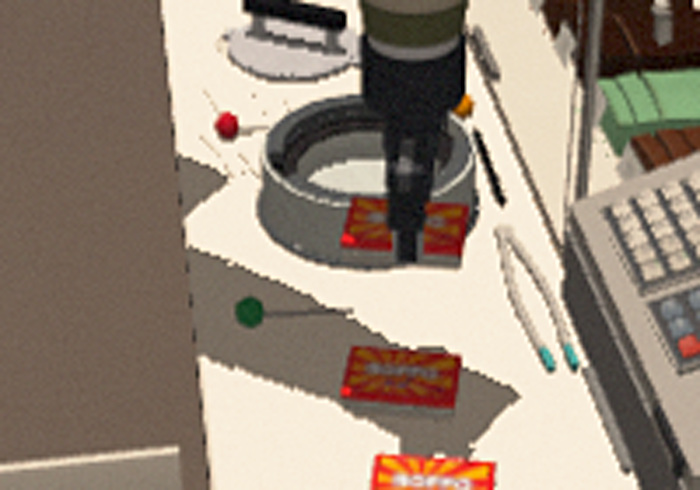

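View pics/i_w.png

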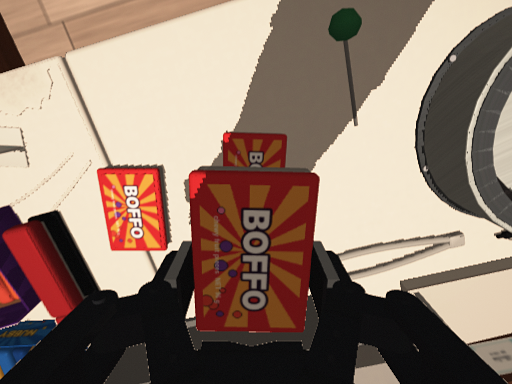

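Emit:
{"api": "drive_tool", "payload": {"moves": [[[-0.006,0.06,-0.014,0,0,0,140],[-0.006,0.12,-0.028,0,0,0,140],[-0.006,0.18,-0.042,0,0,0,140],[-0.006,0.23,-0.054,0,0,0,140],[-0.006,0.265,-0.0605,0,0,0,140]]]}}

```text
clock: 9.8
tcp_pos: [0.5303, -0.0952, 0.1487]
orientation: [0.7, 0.092, 0.702, -0.091]
wrist_force: [0.4, -0.6, -0.3]
finger_gap: 0.0589
```

Run:
```python
from h import *
s=readout.get_state();print(s["tcp_pos"])
im=cams.read_camera("wrist");c=camM("wrist",s);cv2.imwrite("pics/j0.png",im)
v=im.copy()
for X,Y in[(.532,-.098),(.527,-.096)]:
  for r,z,col in[(.099,.064,(0,255,0)),(.078,.064,(255,0,0)),(.066,.008,(0,0,255)),(.066,.044,(255,0,255))]:
    if X==.532:
      pts=np.array([proj([X+r*np.cos(a),Y+r*np.sin(a),z],c) for a in np.linspace(0,6.283,90)]);cv2.polylines(v,[pts.round().astype(int)],True,col,1)
cv2.imwrite("pics/j_w.png",cv2.resize(v,None,fx=1.5,fy=1.5))
```

```text
[ 0.53025331 -0.09519723  0.1486889 ]
```

View pics/j_w.png

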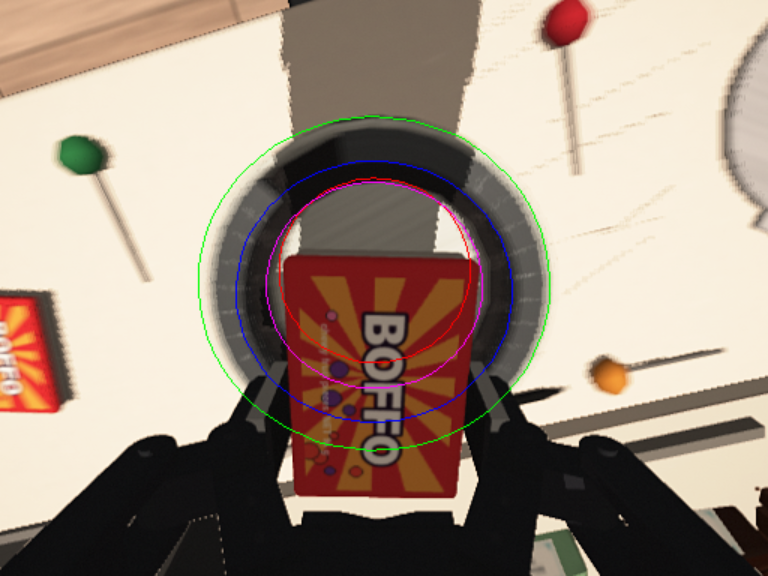

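Run:
```python
from h import *
c=camM("top");im=cv2.imread("pics/a_top.png")
S=6;x0,y0=222,152
v=cv2.resize(im[y0:y0+92,x0:x0+92],None,fx=S,fy=S,interpolation=2)
def circ(X,Y,r,z,col):
    pts=np.array([(proj([X+r*np.cos(a),Y+r*np.sin(a),z],c)-[x0,y0]+.5)*S-.5 for a in np.linspace(0,6.283,90)]);cv2.polylines(v,[pts.round().astype(int)],True,col,1)
X,Y=.532,-.098
circ(X,Y,.099,.064,(0,255,0));circ(X,Y,.078,.064,(255,0,0));circ(X,Y,.1045,.0,(0,255,255));circ(X,Y,.066,.044,(255,0,255))
w=cv2.imread("pics/j0.png");w=cv2.resize(w[60:320,110:400],None,fx=2.1,fy=2.1)
h=max(v.shape[0],w.shape[0]);o=np.zeros((h,0,3),np.uint8)
cv2.imwrite("pics/k_t.png",v);cv2.imwrite("pics/k_w.png",w)
```

```text
(no output)
```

View pics/k_t.png

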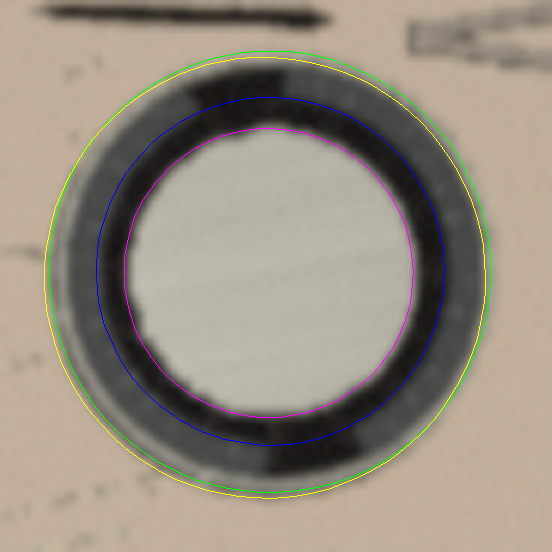

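View pics/k_w.png

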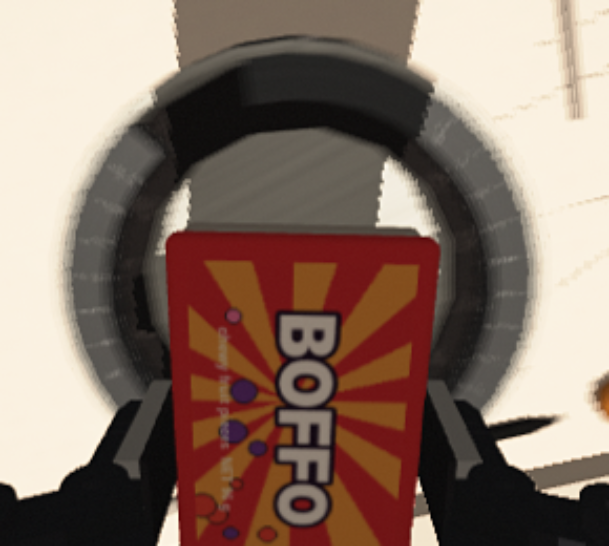

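Run:
```python
from h import *
s=readout.get_state();print(s["clock"],s["tcp_pos"])
im=cams.read_camera("wrist");c=camM("wrist",s)
v=cv2.resize(im[60:320,110:400],None,fx=2.1,fy=2.1)
X,Y=.5315,-.0975
for r,z,col in[(.099,.064,(0,255,0)),(.078,.064,(255,0,0)),(.066,.008,(0,0,255)),(.066,.044,(255,0,255))]:
    pts=np.array([(proj([X+r*np.cos(a),Y+r*np.sin(a),z],c)-[110,60])*2.1 for a in np.linspace(0,6.283,90)]);cv2.polylines(v,[pts.round().astype(int)],True,col,1)
cv2.imwrite("pics/l_w.png",v)
```

```text
9.85 [ 0.53012909 -0.09179653  0.14868302]
```

View pics/l_w.png

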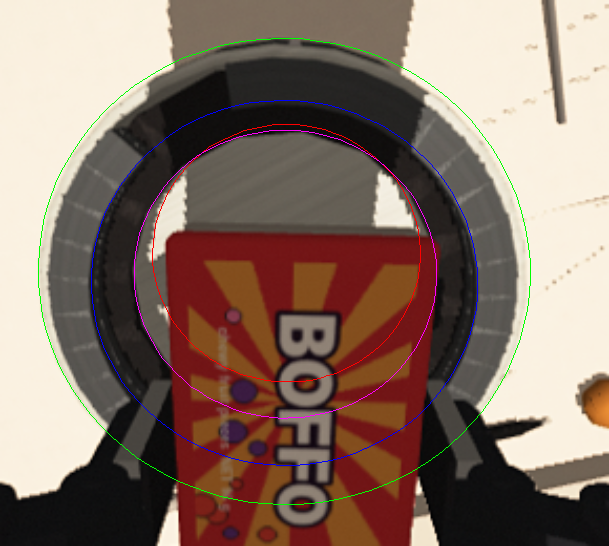

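```bash
python3 p.py .533 -.099 .022 75
```

```text
t 9.9 d [ 0.1268 -0.0042  0.0042] r [ 0.0052 -0.0032 -0.001 ]
```

Emit:
{"api": "drive_tool", "payload": {"moves": [[[0.02,-0.0042,0.0042,0.005,-0.003,-0.001,140],[0.05,-0.0042,0.0042,0.005,-0.003,-0.001,140],[0.085,-0.0042,0.0042,0.005,-0.003,-0.001,140],[0.11,-0.0042,0.0042,0.005,-0.003,-0.001,140],[0.124,-0.0042,0.0042,0.005,-0.003,-0.001,140]]]}}

```text
clock: 10.52
tcp_pos: [0.5311, -0.0992, 0.0222]
orientation: [0.699, 0.093, 0.703, -0.092]
wrist_force: [0.7, -0.1, -1.1]
finger_gap: 0.0592
```

```bash
python3 p.py .533 -.099 .0105 75
```

```text
t 10.53 d [0.0117 0.0007 0.0019] r [-0.0006 -0.0045 -0.    ]
```

Emit:
{"api": "drive_tool", "payload": {"moves": [[[0.004,0.0007,0.0019,0,-0.0045,0,140],[0.009,0.0007,0.0019,0,-0.0045,0,140],[0.0115,0.0007,0.0019,0,-0.0045,0,140],[0.0125,0.0007,0.0019,0,-0.0045,0,140],[0.0125,0.0007,0.0019,0,-0.0045,0,140]]]}}

```text
clock: 11.15
tcp_pos: [0.5335, -0.0991, 0.0105]
orientation: [0.701, 0.092, 0.701, -0.093]
wrist_force: [-0.9, -1.6, 2.9]
finger_gap: 0.0595
```

Emit:
{"api": "drive_tool", "payload": {"moves": [[[0,0,0,0,0,0,0],[0,0,0,0,0,0,0],[0,0,0,0,0,0,0],[-0.02,0,0,0,0,0,0],[-0.07,0,0,0,0,0,0]]]}}

```text
clock: 11.78
tcp_pos: [0.5312, -0.0984, 0.0788]
orientation: [0.699, 0.093, 0.703, -0.092]
wrist_force: [0.3, 0.6, -0.3]
finger_gap: 0.0853
```

```bash
python3 p.py .533 -.099 .12 75;python3 p.py .5203 -.4949 .12 75
```

```text
t 11.78 d [-0.0412 -0.0001  0.0017] r [-0.0006 -0.0048 -0.0003]
t 11.78 d [-0.0418 -0.3858  0.0922] r [-0.0006 -0.0048 -0.0003]
```

Emit:
{"api": "drive_tool", "payload": {"moves": [[[-0.05,-0.01,0.002,0,-0.005,0,0],[-0.06,-0.07,0.017,0,-0.005,0,0],[-0.06,-0.13,0.031,0,-0.005,0,0],[-0.06,-0.19,0.045,0,-0.005,0,0],[-0.06,-0.25,0.06,0,-0.005,0,0]]]}}

```text
clock: 12.4
tcp_pos: [0.5243, -0.3573, 0.1385]
orientation: [0.701, 0.093, 0.701, -0.092]
wrist_force: [1.3, -0.5, 0.5]
finger_gap: 0.0853
```

```bash
python3 p.py .5203 -.4949 .12 75;python3 - <<'E'
from h import *
im=cams.read_camera("top");cv2.imwrite("pics/m_t.png",cv2.resize(im[140:260,90:430],None,fx=2.35,fy=2.35,interpolation=2))
E
```

```text
t 12.4 d [ 0.0185 -0.1339  0.0318] r [-0.0005  0.0006 -0.0003]
```

View pics/m_t.png

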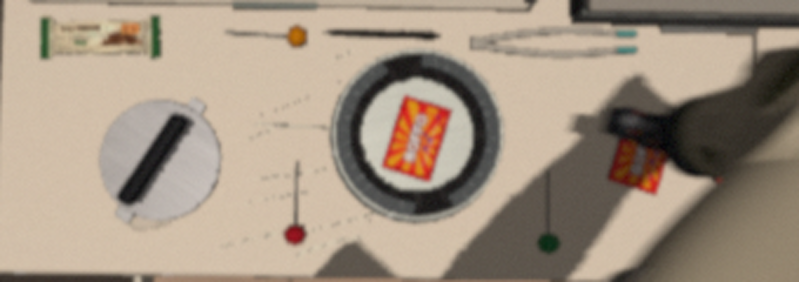

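Emit:
{"api": "drive_tool", "payload": {"moves": [[[0.01,-0.06,0.014,0,0,0,0],[0.0185,-0.12,0.028,0,0,0,0],[0.0185,-0.1339,0.0318,0,0,0,0],[0.05,-0.1339,0.0318,0,0,0,0],[0.085,-0.1339,0.0318,0,0,0,0]]]}}

```text
clock: 13.08
tcp_pos: [0.5193, -0.5048, 0.0532]
orientation: [0.702, 0.093, 0.699, -0.097]
wrist_force: [-0.2, -0.3, 0.6]
finger_gap: 0.0854
```

```bash
python3 p.py .5203 -.4949 .0025 75;python3 - <<'E'
from h import *
s=readout.get_state()
im=cams.read_camera("wrist");cv2.imwrite("pics/n_w.png",im)
E
```

```text
t 13.07 d [ 0.0507  0.0101 -0.0019] r [-0.0076  0.0042  0.006 ]
```

View pics/n_w.png

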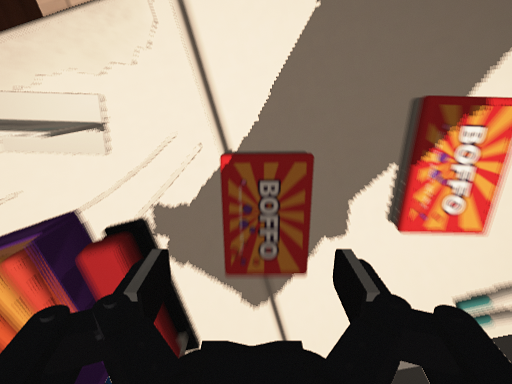

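Emit:
{"api": "drive_tool", "payload": {"moves": [[[0.005,0.0101,-0.0019,-0.007,0.004,0.004,0],[0.015,0.0101,-0.0019,-0.007,0.004,0.006,0],[0.035,0.0101,-0.0019,-0.007,0.004,0.006,0],[0.048,0.0101,-0.0019,-0.007,0.004,0.006,0],[0.048,0.0101,-0.0019,-0.007,0.004,0.006,0]]]}}

```text
clock: 13.75
tcp_pos: [0.5175, -0.4909, -0.0018]
orientation: [0.698, 0.095, 0.704, -0.09]
wrist_force: [0.4, 0.3, 0.5]
finger_gap: 0.0857
```

```bash
python3 p.py .5203 -.4949 .0025 75
```

```text
t 13.75 d [-0.0044 -0.0031  0.0037] r [-0.0001 -0.0084 -0.006 ]
```

Emit:
{"api": "drive_tool", "payload": {"moves": [[[-0.004,-0.0031,0.0037,0,-0.006,-0.004,0],[-0.004,-0.0031,0.0037,0,-0.006,-0.004,0],[-0.004,-0.0031,0.0037,0,-0.006,-0.004,0],[-0.004,-0.0031,0.0037,0,-0.006,-0.004,0],[-0.004,-0.0031,0.0037,0,-0.006,-0.004,0]]]}}

```text
clock: 14.38
tcp_pos: [0.5202, -0.4948, 0.0021]
orientation: [0.7, 0.093, 0.702, -0.092]
wrist_force: [0.4, 0.2, -0.7]
finger_gap: 0.0855
```

```bash
python3 p.py .5203 -.4949 .0025 75
```

```text
t 14.38 d [-0.0004 -0.0001  0.0001] r [-0.0001 -0.0025 -0.002 ]
```

Settled exactly on the release pose, so I'll grip here.

Emit:
{"api": "drive_tool", "payload": {"moves": [[[-0.0005,0,0,0,-0.002,-0.002,140],[-0.0005,0,0,0,-0.002,-0.002,140],[-0.0005,0,0,0,-0.002,-0.002,140],[-0.03,0,0,0,-0.002,-0.002,140],[-0.07,0,0,0,-0.002,-0.002,140]]]}}

```text
clock: 15.0
tcp_pos: [0.5194, -0.4938, 0.0708]
orientation: [0.7, 0.093, 0.702, -0.091]
wrist_force: [0.3, -0.7, -0.6]
finger_gap: 0.0587
```

```bash
python3 p.py .5215 -.3689 .08 75
```

```text
t 15.0 d [-0.0088  0.1212 -0.0304] r [-0.0001 -0.0038 -0.0025]
```

Emit:
{"api": "drive_tool", "payload": {"moves": [[[-0.01,0.05,-0.0125,0,-0.004,-0.002,140],[-0.01,0.095,-0.024,0,-0.004,-0.002,140],[-0.01,0.1212,-0.0304,0,-0.004,-0.002,140],[-0.01,0.1212,-0.0304,0,-0.004,-0.002,140],[-0.01,0.1212,-0.0304,0,-0.004,-0.002,140]]]}}

```text
clock: 15.62
tcp_pos: [0.5217, -0.3696, 0.0813]
orientation: [0.701, 0.092, 0.701, -0.092]
wrist_force: [-0.2, 0.2, -0.9]
finger_gap: 0.0593
```

```bash
python3 - <<'E'
from h import *
s=readout.get_state()
im=cams.read_camera("wrist");cv2.imwrite("pics/o_w.png",im)
E
python3 p.py .5215 -.3689 .027 75
```

```text
t 15.68 d [ 0.0542  0.001  -0.0004] r [-0.0008  0.0007  0.0001]
```

View pics/o_w.png

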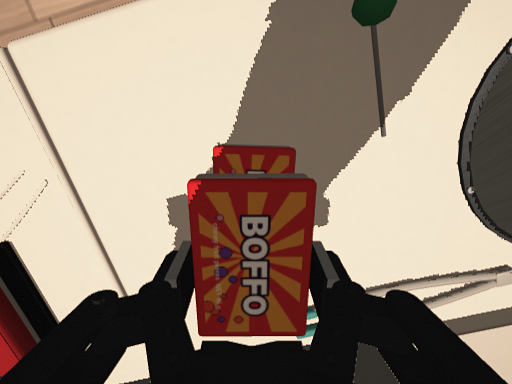

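Run:
```python
import cv2
a=cv2.imread("pics/o_w.png")[135:200,180:330];b=cv2.imread("pics/f_w.png")[135:200,180:330]
import numpy as np
cv2.imwrite("pics/o2.png",cv2.resize(np.vstack([a,b]),None,fx=4.5,fy=4.5,interpolation=0))
```

```text
(no output)
```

View pics/o2.png

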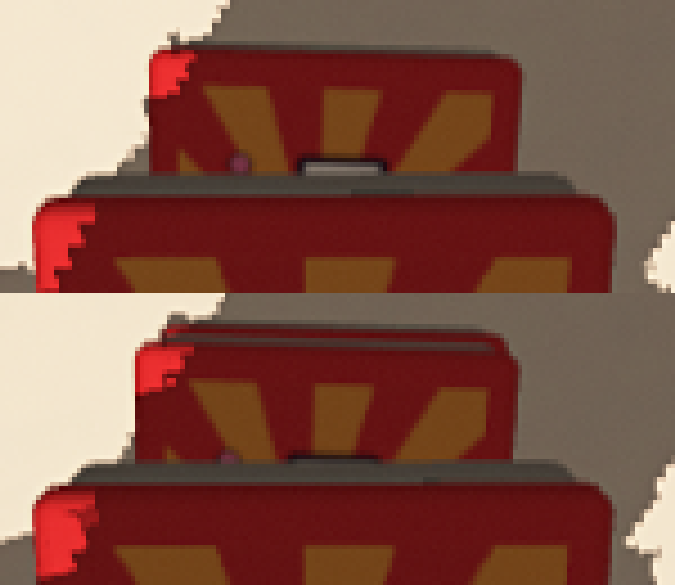

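Emit:
{"api": "drive_tool", "payload": {"moves": [[[-0.015,0.04,0,0,0,0,140],[-0.03,0.08,0,0,0,0,140],[-0.03,0.09,0.01,0,0,0,140],[-0.03,0.09,0.01,0,0,0,140],[-0.03,0.09,0.01,0,0,0,140]]]}}

```text
clock: 16.3
tcp_pos: [0.5541, -0.2868, 0.1104]
orientation: [0.701, 0.093, 0.701, -0.093]
wrist_force: [-0.3, 0.3, -0.7]
finger_gap: 0.059
```

Run:
```python
from h import *
import time
cams.read_camera("wrist");cams.read_camera("wrist")
s=readout.get_state();print(s["tcp_pos"],s["qvel"].round(3))
im=cams.read_camera("wrist");cv2.imwrite("pics/q_w.png",im);np.save("q.npy",np.r_[s["tcp_pos"],s["orientation"]])
```

```text
[ 0.55385497 -0.28665255  0.11044211] [ 0.002 -0.004 -0.001  0.     0.003  0.002]
```

View pics/q_w.png

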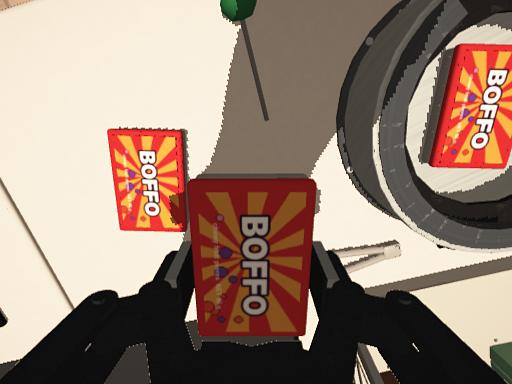

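```bash
cat > fit.py <<'E'
from h import *
from scipy.optimize import least_squares
im=cv2.imread("pics/q_w.png");q=np.load("q.npy");s={"tcp_pos":q[:3],"orientation":q[3:]};c=camM("wrist",s)
hsv=cv2.cvtColor(im,cv2.COLOR_BGR2HSV)
m=((hsv[...,1]>130)&((hsv[...,0]<25)|(hsv[...,0]>170))).astype(np.uint8)
cv2.imwrite("pics/q_m.png",m*255)
g=cv2.GaussianBlur(hsv[...,1].astype(np.float32),(0,0),.7)
def corners(X,Y,a,z):
    ux=np.array([np.cos(a),np.sin(a)]);uy=np.array([-ux[1],ux[0]])
    return [np.r_[np.array([X,Y])+sx*.03*ux+sy*.045*uy,z] for sx,sy in((-1,-1),(1,-1),(1,1),(-1,1))]
def edgepts(p0,z):
    """per side, for samples along side, find max sat gradient along normal within +-5px"""
    cs=[proj(k,c) for k in corners(*p0,z)];out=[];cen=np.mean(cs,0)
    for i in range(4):
        A,B=cs[i],cs[(i+1)%4];t=(B-A)/np.linalg.norm(B-A);n=np.array([t[1],-t[0]])
        if n@((A+B)/2-cen)<0:n=-n
        for f in np.linspace(.15,.85,25):
            P=A+f*(B-A);ss=np.arange(-5,5.01,.25)
            v=np.array([cv2.getRectSubPix(g,(1,1),tuple(map(float,P+k*n)))[0,0] for k in ss])
            d=-np.gradient(v,ss);k=np.argmax(d)
            if d[k]>15: out.append((i,P+ss[k]*n))
    return out
def fit(p0,z):
    p=np.array(p0)
    for it in range(4):
        E=edgepts(p,z)
        def res(pp):
            cs=[proj(k,c) for k in corners(*pp,z)];r=[]
            for i,P in E:
                A,B=cs[i],cs[(i+1)%4];t=(B-A)/np.linalg.norm(B-A);r.append(t[0]*(P-A)[1]-t[1]*(P-A)[0])
            return r
        o=least_squares(res,p,loss="soft_l1",x_scale=[.01,.01,.1]);p=o.x
    cnt=[sum(1 for e in E if e[0]==i) for i in range(4)]
    R=np.array(o.fun);print("n",cnt,"res/side",[np.mean([R[j] for j,e in enumerate(E) if e[0]==i]).round(2) if cnt[i] else None for i in range(4)],"rms",np.sqrt((R**2).mean()).round(2))
    return p
if __name__=="__main__":
    print(unproj((148,180),.022,c))
    b=fit([.5195,-.367,np.radians(75)],.022);print("bottom",b[:2].round(4),np.degrees(b[2]).round(2))
    h=fit([q[0],q[1],np.radians(75)],q[2]-.0026+.022);print("held",h[:2].round(4),np.degrees(h[2]).round(2),"tcp",q[:3].round(4))
    r=rotm(s).as_matrix();print("jaw",np.degrees(np.arctan2(r[1,1],r[0,1])))
    print("held-tcp",(h[:2]-q[:2]).round(4))
E
python3 fit.py
```

```text
[ 0.51520047 -0.36676898  0.022     ]
n [25, 25, 25, 25] res/side [np.float64(-0.39), np.float64(0.18), np.float64(-0.3), np.float64(0.18)] rms 0.38
bottom [ 0.5178 -0.3669] 73.32
n [25, 25, 25, 25] res/side [np.float64(0.41), np.float64(-1.23), np.float64(0.26), np.float64(-1.15)] rms 0.93
held [ 0.5511 -0.2864] 74.88 tcp [ 0.5539 -0.2867  0.1104]
jaw 74.85847225148956
held-tcp [-0.0028  0.0002]
```

```bash
python3 p.py .521 -.3675 .06 73.4
```

```text
t 16.45 d [ 0.0506 -0.0867 -0.0106] r [ 0.0256 -0.0003  0.    ]
```

Emit:
{"api": "drive_tool", "payload": {"moves": [[[0.0,-0.04,-0.005,0.026,0,0,140],[0.01,-0.075,-0.01,0.026,0,0,140],[0.03,-0.0867,-0.0106,0.026,0,0,140],[0.0506,-0.0867,-0.0106,0.026,0,0,140],[0.0506,-0.0867,-0.0106,0.026,0,0,140]]]}}

```text
clock: 17.08
tcp_pos: [0.5191, -0.3671, 0.0579]
orientation: [0.698, 0.104, 0.701, -0.102]
wrist_force: [0.6, -0.9, 0.1]
finger_gap: 0.0589
```

```bash
python3 - <<'E'
from h import *
cams.read_camera("wrist");cams.read_camera("wrist")
s=readout.get_state();print(s["tcp_pos"],s["qvel"].round(3))
im=cams.read_camera("wrist");cv2.imwrite("pics/r_w.png",im);np.save("r.npy",np.r_[s["tcp_pos"],s["orientation"]])
cv2.imwrite("pics/r2.png",cv2.resize(im[130:200,180:330],None,fx=5,fy=5,interpolation=0))
E
python3 p.py .521 -.3675 .06 73.4
```

```text
[ 0.52080729 -0.36775577  0.06018246] [ 0.008 -0.016  0.018 -0.002 -0.001  0.001]
t 17.23 d [ 0.0008  0.0003 -0.0004] r [-0.0005  0.0006  0.0004]
```

View pics/r2.png

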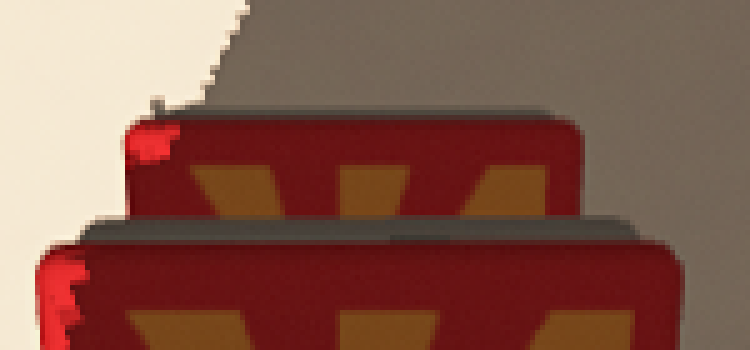

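Run:
```python
from h import *
q=np.load("r.npy");s={"tcp_pos":q[:3],"orientation":q[3:]};c=camM("wrist",s);r=rotm(s)
for n,px,z in(("held",(252,178.6),q[2]+.0194),("bot",(251,154),.022)):
    X=unproj(px,z,c);print(n,r.inv().apply(X-q[:3]).round(4))
```

```text
held [-0.0194 -0.0002 -0.0473]
bot [ 0.0382 -0.0007 -0.0477]
```

Emit:
{"api": "drive_tool", "payload": {"moves": [[[0.01,-0.0003,-0.0004,0,0,0,140],[0.02,-0.0003,-0.0004,0,0,0,140],[0.03,-0.0003,-0.0004,0,0,0,140],[0.0335,-0.0003,-0.0004,0,0,0,140],[0.0335,-0.0003,-0.0004,0,0,0,140]]]}}

```text
clock: 17.85
tcp_pos: [0.5206, -0.3678, 0.0267]
orientation: [0.7, 0.102, 0.7, -0.102]
wrist_force: [0.3, 0.6, -1.1]
finger_gap: 0.0594
```

```bash
python3 p.py .5207 -.368 .0246 73.4
```

```text
t 17.85 d [ 0.0021 -0.0001  0.0001] r [-0.0005 -0.0003 -0.    ]
```

Emit:
{"api": "drive_tool", "payload": {"moves": [[[0.001,0,0,0,0,0,140],[0.002,0,0,0,0,0,140],[0.003,0,0,0,0,0,140],[0.003,0,0,0,0,0,140],[0.003,0,0,0,0,0,140]]]}}

```text
clock: 18.48
tcp_pos: [0.5208, -0.368, 0.0244]
orientation: [0.7, 0.102, 0.7, -0.102]
wrist_force: [-0.9, 1.8, 5.5]
finger_gap: 0.0593
```

Contact (5.5 N). Release and rise.

Emit:
{"api": "drive_tool", "payload": {"moves": [[[0,0,0,0,0,0,0],[0,0,0,0,0,0,0],[0,0,0,0,0,0,0],[-0.02,0,0,0,0,0,0],[-0.07,0,0,0,0,0,0]]]}}

```text
clock: 19.1
tcp_pos: [0.5189, -0.3663, 0.0919]
orientation: [0.698, 0.103, 0.702, -0.101]
wrist_force: [1.3, -1.4, 0.8]
finger_gap: 0.0851
```

```bash
python3 p.py .5208 -.368 .12 73.4
python3 - <<'E'
from h import *
s=readout.get_state()
im=cams.read_camera("wrist");cv2.imwrite("pics/s_w.png",im)
E
```

```text
t 19.1 d [-0.0281 -0.001   0.0021] r [-0.0005 -0.0058 -0.0026]
```

View pics/s_w.png

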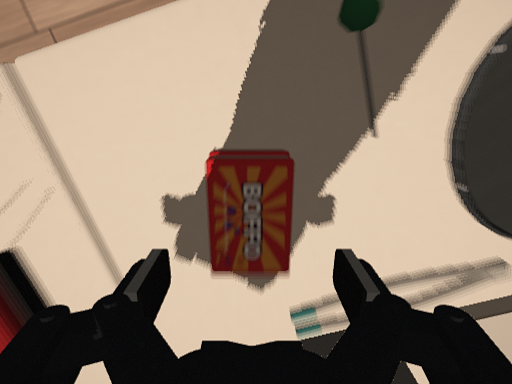

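```bash
python3 p.py .495 .2 .2 53
```

```text
t 19.15 d [-0.1015  0.5375 -0.1888] r [0.3557 0.0066 0.002 ]
```

Emit:
{"api": "drive_tool", "payload": {"moves": [[[-0.05,0.02,-0.007,0.02,0.006,0.002,0],[-0.1015,0.06,-0.02,0.06,0.006,0.002,0],[-0.1015,0.13,-0.045,0.12,0.006,0.002,0],[-0.1015,0.19,-0.066,0.18,0.006,0.002,0],[-0.1015,0.25,-0.088,0.24,0.006,0.002,0]]]}}

```text
clock: 19.77
tcp_pos: [0.5102, -0.1196, 0.2018]
orientation: [0.683, 0.186, 0.682, -0.186]
wrist_force: [0.7, 0.2, -0.1]
finger_gap: 0.0856
```

```bash
python3 p.py .495 .2 .2 53
```

```text
t 19.77 d [ 0.0015  0.2676 -0.1754] r [ 0.1131  0.0018 -0.0002]
```

Emit:
{"api": "drive_tool", "payload": {"moves": [[[0,0.055,-0.036,0.1131,0.002,0,0],[0,0.11,-0.072,0.1131,0.002,0,0],[0,0.165,-0.108,0.1131,0.002,0,0],[0,0.22,-0.144,0.1131,0.002,0,0],[0.0015,0.2676,-0.1754,0.1131,0.002,0,0]]]}}

```text
clock: 20.4
tcp_pos: [0.4954, 0.193, 0.2005]
orientation: [0.671, 0.225, 0.67, -0.224]
wrist_force: [0.8, -0.1, 0.6]
finger_gap: 0.0854
```

Emit:
{"api": "drive_tool", "payload": {"moves": [[[0,0.006,-0.004,0,0,0,0],[0,0.006,-0.004,0,0,0,0],[0,0.006,-0.004,0,0,0,0],[0,0.006,-0.004,0,0,0,0],[0,0.006,-0.004,0,0,0,0]]]}}

```text
clock: 21.02
tcp_pos: [0.4962, 0.1991, 0.2006]
orientation: [0.671, 0.225, 0.67, -0.225]
wrist_force: [-1.0, 0.4, -0.6]
finger_gap: 0.0855
```

Run:
```python
from h import *
s=readout.get_state();print(s["clock"],s["tcp_pos"],s["qvel"].round(3))
im=cams.read_camera("wrist");cv2.imwrite("pics/t_w.png",im);np.save("t.npy",np.r_[s["tcp_pos"],s["orientation"]])
im=cams.read_camera("top");cv2.imwrite("pics/t_t.png",im)
im=cams.read_camera("side");cv2.imwrite("pics/t_s.png",im)
```

```text
21.025 [0.49618796 0.19909606 0.20058405] [ 0.005  0.002  0.001  0.002  0.001 -0.   ]
```

View pics/t_w.png

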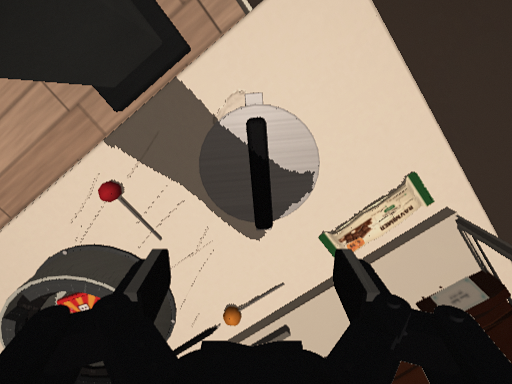

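View pics/t_t.png

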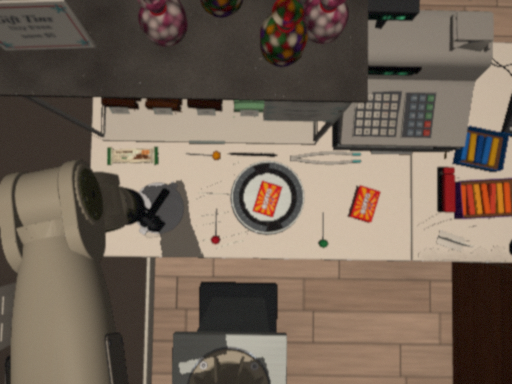

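Run:
```python
from h import *
im=cv2.imread("pics/t_w.png");q=np.load("t.npy");s={"tcp_pos":q[:3],"orientation":q[3:]};c=camM("wrist",s)
m=(im.max(2)<30).astype(np.uint8);m[235:]=0;m[:100]=0;m[:,:235]=0;m[:,290:]=0
n,l,st,ce=cv2.connectedComponentsWithStats(m);k=1+np.argmax(st[1:,4]);print(st[k])
cs,_=cv2.findContours((l==k).astype(np.uint8),0,1)
P=np.array([unproj(p[0].astype(float),.058,c)[:2] for p in max(cs,key=cv2.contourArea)])
r=cv2.minAreaRect(P.astype(np.float32)*1000);print(r)
X,Y=unproj(np.mean(np.argwhere(l==k)[:,::-1],0),.058,c)[:2];print("bar",X,Y)
v=cv2.resize(im[80:250,180:340],None,fx=3.5,fy=3.5)
cx,cy=r[0][0]/1000,r[0][1]/1000
b=cv2.boxPoints(r)/1000;L=[(b[(i+1)%4]-b[i]) for i in range(4)];e=max(L,key=np.linalg.norm);a=np.arctan2(e[1],e[0]);print("ang",np.degrees(a))
def D(pts,z,col):
    pp=np.array([(proj([*k,z],c)-[180,80]+.5)*3.5 for k in pts]);cv2.polylines(v,[pp.round().astype(int)],True,col,1)
D(b,.058,(0,255,0))
D([(cx+.0725*np.cos(t),cy+.0725*np.sin(t)) for t in np.linspace(0,6.283,80)],.01,(0,0,255))
u=np.array([np.cos(a),np.sin(a)]);w=np.array([-u[1],u[0]])
for g in(1,-1):D([np.array([cx,cy])+g*u*.0725+w*.01,np.array([cx,cy])+g*u*.0845+w*.01,np.array([cx,cy])+g*u*.0845-w*.01,np.array([cx,cy])+g*u*.0725-w*.01],.007,(255,0,0))
cv2.imwrite("pics/t2.png",v)
```

```text
[ 246  118   27  111 2042]
((497.7760009765625, 208.8496856689453), (19.605167388916016, 118.13655853271484), 57.776065826416016)
bar 0.49402126785277295 0.2111125211290541
ang -32.223938
```

View pics/t2.png

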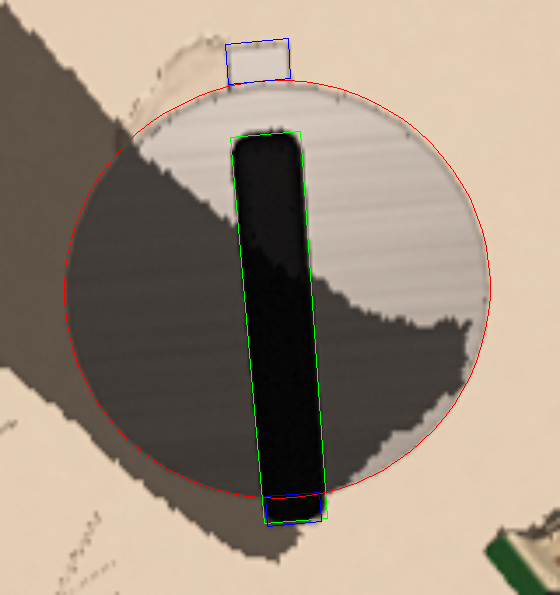

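```bash
python3 p.py .498 .2087 .028 57.8
```

```text
t 21.18 d [ 0.1725  0.0082 -0.004 ] r [-0.0848  0.0009 -0.0011]
```

Emit:
{"api": "drive_tool", "payload": {"moves": [[[0.04,0.0082,-0.004,-0.0848,0,0,0],[0.08,0.0082,-0.004,-0.0848,0,0,0],[0.12,0.0082,-0.004,-0.0848,0,0,0],[0.15,0.0082,-0.004,-0.0848,0,0,0],[0.168,0.0082,-0.004,-0.0848,0,0,0]]]}}

```text
clock: 21.8
tcp_pos: [0.497, 0.2083, 0.0308]
orientation: [0.679, 0.196, 0.68, -0.196]
wrist_force: [0.2, 0.4, -0.1]
finger_gap: 0.0852
```

```bash
python3 p.py .498 .2087 .0265 57.8
```

```text
t 21.8 d [0.0043 0.0009 0.0007] r [-0.0002 -0.0007  0.0005]
```

Emit:
{"api": "drive_tool", "payload": {"moves": [[[0.004,0.001,0.001,0,0,0,0],[0.004,0.001,0.001,0,0,0,255],[0.004,0.001,0.001,0,0,0,255],[0.004,0.001,0.001,0,0,0,255],[0.004,0.001,0.001,0,0,0,255]]], "squeeze": 80}}

```text
clock: 22.42
tcp_pos: [0.499, 0.2088, 0.0277]
orientation: [0.68, 0.196, 0.679, -0.196]
wrist_force: [1.1, -0.2, 0.0]
finger_gap: 0.0189
```

Emit:
{"api": "drive_tool", "payload": {"moves": [[[0,0,0,0,0,0,255],[0,0,0,0,0,0,255],[0,0,0,0,0,0,255],[0,0,0,0,0,0,255],[0,0,0,0,0,0,255]]]}}

```text
clock: 23.05
tcp_pos: [0.4988, 0.2087, 0.0277]
orientation: [0.68, 0.196, 0.679, -0.196]
wrist_force: [-1.4, -0.9, 1.8]
finger_gap: 0.0189
```

```bash
python3 p.py .498 .2087 .13 57.8
python3 - <<'E'
from h import *
s=readout.get_state();r=rotm(s).as_matrix();print(np.degrees(np.arctan2(r[1,1],r[0,1])),s["wrist_force"],s["ft_torque"],s["finger_gap"])
im=cams.read_camera("wrist");cv2.imwrite("pics/u_w.png",im)
E
```

```text
t 23.05 d [-0.1023 -0.0004 -0.0007] r [-0.0002  0.0004 -0.0003]
57.79096903077031 [-1.43617724 -0.89896111  1.79558759] [-0.08858348  0.21877592 -0.02738036] 0.018856409427551037
```

View pics/u_w.png

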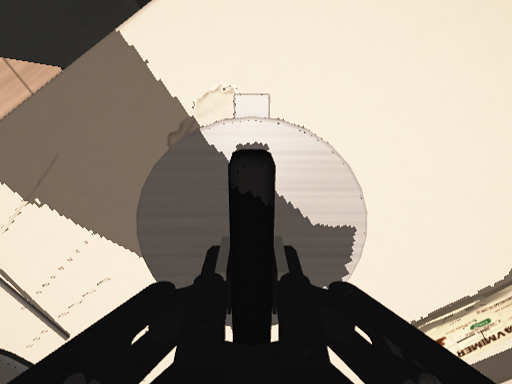

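Run:
```python
from h import *
s=readout.get_state();c=camM("wrist",s);r=rotm(s)
print("lugtip tool",r.inv().apply(unproj((251.5,94),.007,c)-s["tcp_pos"]).round(4))
c=camM("top");g=cv2.cvtColor(cv2.imread("pics/a_top.png"),6).astype(np.float32)
g2=cv2.cvtColor(cv2.imread("pics/t_t.png"),6).astype(np.float32)
for gg in(g,g2):
  for X,Y in((.5315,-.0975),(.5325,-.0975),(.5315,-.0985)):
    A=np.radians(np.arange(-180,180,1.));v=np.zeros(len(A))
    for rr in(.083,.086,.089):
      v+=[cv2.getRectSubPix(gg,(1,1),tuple(map(float,proj([X+rr*np.cos(a),Y+rr*np.sin(a),.064],c))))[0,0]/3 for a in A]
    # dark intervals
    th=45;d=v<th;idx=np.where(np.diff(d.astype(int))!=0)[0];print(v.min().round(),np.median(v).round(),np.degrees(A[idx]).round())
# complementary: matched template 2-fold
```

```text
lugtip tool [ 0.0207 -0.0004 -0.0837]
26.0 72.0 [-179. -153.   -4.   23.]
25.0 72.0 [-179. -153.   -3.   23.]
27.0 73.0 [-180. -153.   -3.   24.]
30.0 79.0 [-179. -153.   -3.   23.]
28.0 79.0 [-179. -153.   -3.   23.]
30.0 79.0 [-180. -153.   -3.   24.]
```

Emit:
{"api": "drive_tool", "payload": {"moves": [[[-0.01,0,0,0,0,0,255],[-0.03,0,0,0,0,0,255],[-0.07,0,0,0,0,0,255],[-0.12,0,0,0,0,0,255],[-0.17,0,0,0,0,0,255]]]}}

```text
clock: 23.72
tcp_pos: [0.4983, 0.2086, 0.1993]
orientation: [0.679, 0.196, 0.679, -0.196]
wrist_force: [2.3, 0.9, -3.3]
finger_gap: 0.0184
```

```bash
python3 p.py .505 .095 .2 102.3
```

```text
t 23.73 d [-0.0007 -0.0926  0.0662] r [-0.7769 -0.      0.    ]
```

Emit:
{"api": "drive_tool", "payload": {"moves": [[[0,-0.02,0.015,-0.15,0,0,255],[0,-0.05,0.035,-0.33,0,0,255],[0,-0.08,0.055,-0.51,0,0,255],[0,-0.0926,0.0662,-0.69,0,0,255],[0,-0.0926,0.0662,-0.7769,0,0,255]]]}}

```text
clock: 24.35
tcp_pos: [0.505, 0.0936, 0.1995]
orientation: [0.703, -0.076, 0.703, 0.076]
wrist_force: [-0.1, -0.2, -3.0]
finger_gap: 0.0187
```

Run:
```python
from h import *
for i in range(3):cams.read_camera("wrist")
s=readout.get_state();print(s["clock"],s["tcp_pos"],s["qvel"].round(3))
im=cams.read_camera("wrist");cv2.imwrite("pics/v_w.png",im);np.save("v.npy",np.r_[s["tcp_pos"],s["orientation"]])
```

```text
24.5 [0.5048568  0.09479949 0.19941654] [ 0.01   0.001  0.    -0.001  0.001  0.011]
```

View pics/v_w.png

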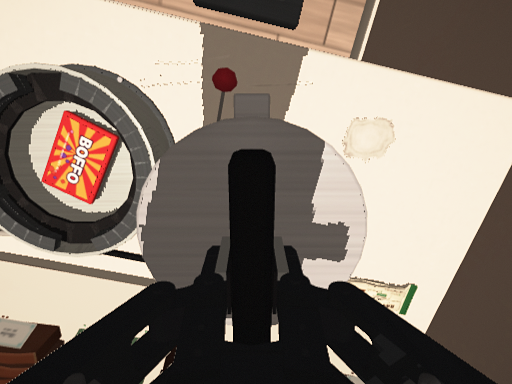

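```bash
cat > ov.py <<'E'
from h import *
import sys
X,Y,A=map(float,sys.argv[1:4]);A=np.radians(A)
im=cv2.imread("pics/v_w.png");q=np.load("v.npy");c=camM("wrist",{"tcp_pos":q[:3],"orientation":q[3:]})
S=4;v=cv2.resize(im[50:270,0:190],None,fx=3.0,fy=2.7,interpolation=2)
def D(pts,col,cl=True):
    pp=np.array([(proj(k,c)-[0,50]+.5)*[3,2.7] for k in pts]);cv2.polylines(v,[pp.round().astype(int)],cl,col,1)
for r,z,col in[(.099,.064,(0,255,0)),(.078,.064,(255,0,0)),(.066,.044,(255,0,255))]:
    D([(X+r*np.cos(a),Y+r*np.sin(a),z) for a in np.linspace(0,6.283,90)],col)
for k in(0,np.pi):
  for h in(-1,1):
    u=np.array([np.cos(A+k),np.sin(A+k)]);w=np.array([-u[1],u[0]]);o=np.array([X,Y])
    D([np.r_[o+u*.074+h*.02*w,.064],np.r_[o+u*.095+h*.02*w,.064]],(0,0,255),False)
cv2.imwrite("pics/"+sys.argv[4],v)
E
python3 ov.py .532 -.0985 12.3 v2.png
```

```text
(no output)
```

View pics/v2.png

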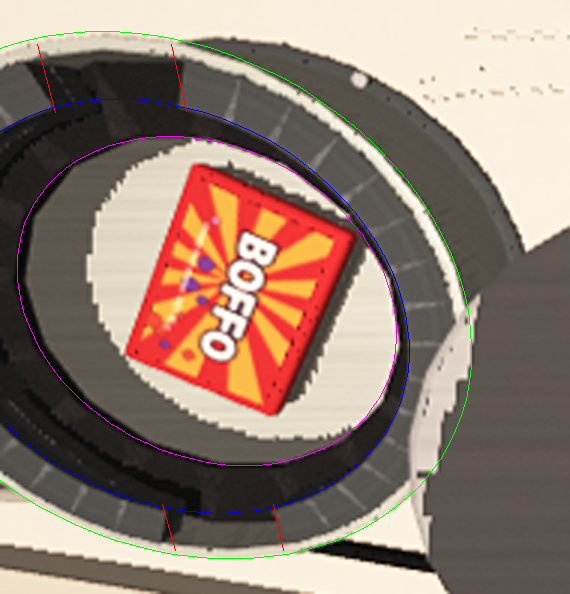

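```bash
python3 p.py .532 -.0985 .13 102.2
```

```text
t 24.55 d [ 0.0694 -0.1949 -0.0144] r [ 0.0002 -0.0001 -0.0001]
```

Emit:
{"api": "drive_tool", "payload": {"moves": [[[0,-0.05,-0.004,0,0,0,255],[0.01,-0.1,-0.008,0,0,0,255],[0.03,-0.15,-0.012,0,0,0,255],[0.05,-0.185,-0.0144,0,0,0,255],[0.0694,-0.1949,-0.0144,0,0,0,255]]]}}

```text
clock: 25.18
tcp_pos: [0.5325, -0.1005, 0.1294]
orientation: [0.703, -0.074, 0.703, 0.074]
wrist_force: [1.4, 0.5, -5.3]
finger_gap: 0.0189
```

```bash
python3 p.py .532 -.0985 .095 102.2
```

```text
t 25.18 d [ 0.0344  0.0021 -0.    ] r [-0.0036  0.0003  0.0006]
```

Emit:
{"api": "drive_tool", "payload": {"moves": [[[0.008,0.002,0,-0.003,0,0,255],[0.018,0.002,0,-0.003,0,0,255],[0.028,0.002,0,-0.003,0,0,255],[0.033,0.002,0,-0.003,0,0,255],[0.033,0.002,0,-0.003,0,0,255]]]}}

```text
clock: 25.8
tcp_pos: [0.5318, -0.0982, 0.0962]
orientation: [0.703, -0.075, 0.703, 0.075]
wrist_force: [0.1, -0.9, -3.9]
finger_gap: 0.0189
```

```bash
python3 - <<'E'
from h import *
cams.read_camera("wrist")
s=readout.get_state();print(s["tcp_pos"],s["wrist_force"])
im=cams.read_camera("wrist");cv2.imwrite("pics/w_w.png",im)
im=cams.read_camera("side");cv2.imwrite("pics/w_s.png",cv2.resize(im[150:250,190:320],None,fx=5,fy=5,interpolation=2))
E
python3 p.py .532 -.0985 .072 102.2
```

```text
[ 0.53210559 -0.0983302   0.09650839] [ 0.15287701 -0.07917651 -4.24904555]
t 25.95 d [ 0.0248  0.0002 -0.0004] r [-0.0004  0.0009  0.001 ]
```

View pics/w_w.png

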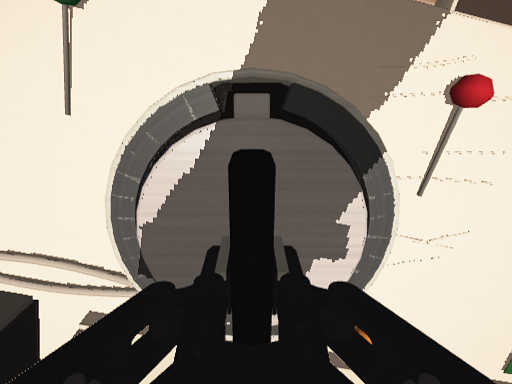

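View pics/w_s.png

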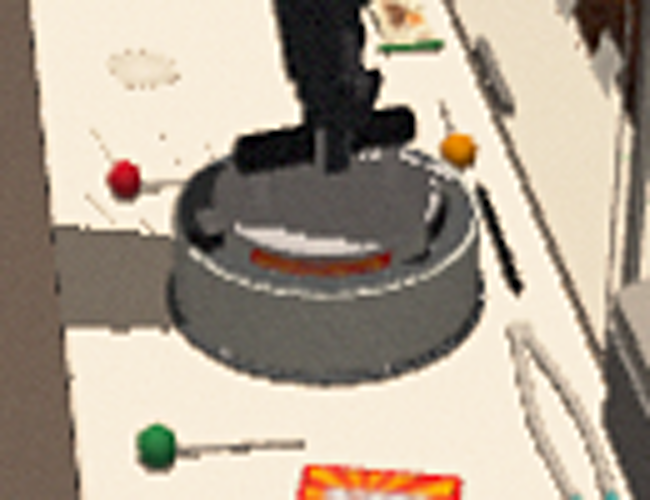

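Emit:
{"api": "drive_tool", "payload": {"moves": [[[0.006,0,0,0,0.001,0.001,255],[0.012,0,0,0,0.001,0.001,255],[0.018,0,0,0,0.001,0.001,255],[0.023,0,0,0,0.001,0.001,255],[0.025,0,0,0,0.001,0.001,255]]]}}

```text
clock: 26.58
tcp_pos: [0.532, -0.0985, 0.0714]
orientation: [0.703, -0.075, 0.703, 0.075]
wrist_force: [-2.4, 0.6, 1.4]
finger_gap: 0.0187
```

Emit:
{"api": "drive_tool", "payload": {"moves": [[[0,0,0,0,0,0,255],[0,0,0,0,0,0,255],[0,0,0,0,0,0,255],[0,0,0,0,0,0,255],[0,0,0,0,0,0,255]]]}}

```text
clock: 27.2
tcp_pos: [0.5321, -0.0986, 0.0716]
orientation: [0.703, -0.075, 0.703, 0.075]
wrist_force: [-1.5, 0.0, 0.5]
finger_gap: 0.0191
```

```bash
python3 - <<'E'
from h import *
s=readout.get_state();r=rotm(s).as_matrix();print(s["tcp_pos"],s["wrist_force"],s["ft_torque"],np.degrees(np.arctan2(r[1,1],r[0,1])),s["joint_pos"].round(2))
im=cams.read_camera("wrist");cv2.imwrite("pics/x_w.png",im)
im=cams.read_camera("side");cv2.imwrite("pics/x_s.png",cv2.resize(im[150:250,190:320],None,fx=5,fy=5,interpolation=2))
E
python3 p.py .532 -.0985 .072 102.2
```

```text
[ 0.53212657 -0.0985529   0.0715927 ] [-1.48941631  0.02920192  0.51794273] [0.10172216 0.23446243 0.02039971] 102.17422711663126 [-0.33  0.35 -0.31  0.91 -0.   -0.54]
t 27.3 d [-0.0005  0.0001 -0.0001] r [-0.0004 -0.0007 -0.0003]
```

View pics/x_w.png

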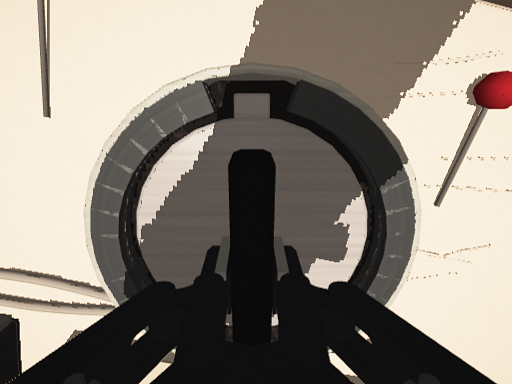

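View pics/x_s.png

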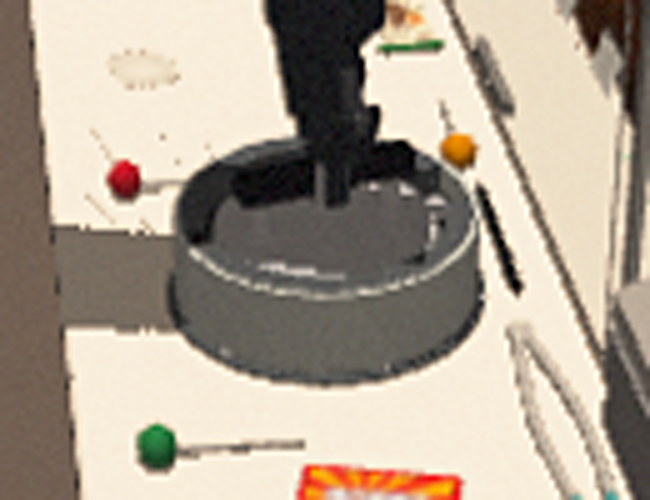

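Emit:
{"api": "drive_tool", "payload": {"moves": [[[0.0005,0,0,0.05,0,0,255],[0.001,0,0,0.11,0,0,255],[0.001,0,0,0.17,0,0,255],[0.001,0,0,0.23,0,0,255],[0.001,0,0,0.26,0,0,255]]], "squeeze": 110}}

```text
clock: 27.92
tcp_pos: [0.5329, -0.0988, 0.0709]
orientation: [0.707, 0.017, 0.707, -0.017]
wrist_force: [0.2, 0.7, 1.7]
finger_gap: 0.018
```

```bash
cat > st.py <<'E'
from h import *
s=readout.get_state();r=rotm(s).as_matrix();print(s["clock"],s["tcp_pos"].round(4),s["wrist_force"].round(1),s["ft_torque"].round(2),"jaw",np.degrees(np.arctan2(r[1,1],r[0,1])).round(1),"tilt",r[:,0].round(4))
E
python3 st.py
```

```text
27.925 [ 0.5329 -0.0988  0.0709] [0.2 0.7 1.7] [ 0.03 -0.07  0.13] jaw 87.2 tilt [ 9.e-04 -3.e-04 -1.e+00]
```

Emit:
{"api": "drive_tool", "payload": {"moves": [[[0.0005,0,0,0.06,0,0,255],[0.001,0,0,0.12,0,0,255],[0.0015,0,0,0.18,0,0,255],[0.002,0,0,0.24,0,0,255],[0.002,0,0,0.28,0,0,255]]]}}

```text
clock: 28.55
tcp_pos: [0.5336, -0.099, 0.0694]
orientation: [0.698, 0.116, 0.697, -0.116]
wrist_force: [-0.4, -0.2, 2.7]
finger_gap: 0.0185
```

```bash
python3 st.py; python3 p.py .532 -.0985 .068 60
```

```text
28.55 [ 0.5336 -0.099   0.0694] [-0.4 -0.2  2.7] [0.03 0.15 0.18] jaw 71.1 tilt [ 2.3e-03 -8.0e-04 -1.0e+00]
t 28.55 d [ 0.0014 -0.0001 -0.0017] r [ 0.1945  0.0024 -0.0003]
```

Emit:
{"api": "drive_tool", "payload": {"moves": [[[0.0005,0,-0.0005,0.06,0.001,0,255],[0.001,0,-0.001,0.12,0.002,0,255],[0.0015,0,-0.001,0.18,0.002,0,255],[0.002,0,-0.001,0.24,0.002,0,255],[0.002,0,-0.001,0.28,0.002,0,255]]]}}

```text
clock: 29.18
tcp_pos: [0.5336, -0.0989, 0.0681]
orientation: [0.675, 0.212, 0.674, -0.212]
wrist_force: [0.8, 0.9, 4.0]
finger_gap: 0.0184
```

```bash
python3 st.py; python3 p.py .532 -.0985 .068 42
```

```text
29.175 [ 0.5336 -0.0989  0.0681] [0.8 0.9 4. ] [0.04 0.11 0.19] jaw 55.1 tilt [ 2.5e-03 -6.0e-04 -1.0e+00]
t 29.18 d [ 0.0001 -0.0006 -0.0016] r [ 0.2278  0.0023 -0.0012]
```

Emit:
{"api": "drive_tool", "payload": {"moves": [[[0,0,0,0.05,0,0,255],[0,0,0,0.1,0,0,255],[0,0,0,0.15,0,0,255],[0,0,0,0.19,0,0,255],[0,0,0,0.22,0,0,255]]]}}

```text
clock: 29.8
tcp_pos: [0.5341, -0.099, 0.0683]
orientation: [0.648, 0.285, 0.646, -0.285]
wrist_force: [-0.8, -0.7, 1.6]
finger_gap: 0.0181
```

```bash
python3 st.py
```

```text
29.8 [ 0.5341 -0.099   0.0683] [-0.8 -0.7  1.6] [-0.04  0.27  0.48] jaw 42.4 tilt [ 0.0032 -0.001  -1.    ]
```

Torque is rising near 60°. Push a bit further to confirm the stop.

Emit:
{"api": "drive_tool", "payload": {"moves": [[[0.0003,0,-0.001,0.02,0.003,0,255],[0.0003,0,-0.001,0.04,0.003,0,255],[0.0003,0,-0.001,0.06,0.003,0,255],[0.0003,0,-0.001,0.07,0.003,0,255],[0.0003,0,-0.001,0.07,0.003,0,255]]]}}

```text
clock: 30.42
tcp_pos: [0.5339, -0.099, 0.0683]
orientation: [0.638, 0.306, 0.637, -0.306]
wrist_force: [0.1, -6.2, 1.7]
finger_gap: 0.0183
```

```bash
python3 st.py
```

```text
30.425 [ 0.5339 -0.099   0.0683] [ 0.1 -6.2  1.7] [-1.13  0.16  3.43] jaw 38.6 tilt [ 2.e-03 -9.e-04 -1.e+00]
```

Emit:
{"api": "drive_tool", "payload": {"moves": [[[0,0,0,-0.02,0,0,255],[0,0,0,-0.035,0,0,255],[0,0,0,-0.035,0,0,0],[0,0,0,-0.035,0,0,0],[0,0,0,-0.035,0,0,0]]]}}

```text
clock: 31.05
tcp_pos: [0.5337, -0.0989, 0.0682]
orientation: [0.643, 0.296, 0.642, -0.295]
wrist_force: [-0.1, -0.2, -0.2]
finger_gap: 0.0721
```

Emit:
{"api": "drive_tool", "payload": {"moves": [[[-0.02,0,0,0,0,0,0],[-0.05,0,0,0,0,0,0],[-0.1,0,0,0,0,0,0],[-0.13,0,0,0,0,0,0],[-0.13,0,0,0,0,0,0]]]}}

```text
clock: 31.68
tcp_pos: [0.5353, -0.0993, 0.2012]
orientation: [0.645, 0.296, 0.64, -0.295]
wrist_force: [0.6, -0.6, -0.9]
finger_gap: 0.0853
```

```bash
python3 st.py;python3 - <<'E'
from h import *
cams.read_camera("wrist")
s=readout.get_state()
im=cams.read_camera("wrist");cv2.imwrite("pics/y_w.png",im);np.save("y.npy",np.r_[s["tcp_pos"],s["orientation"]])
im=cams.read_camera("side");cv2.imwrite("pics/y_s.png",cv2.resize(im[150:290,170:320],None,fx=4,fy=4,interpolation=2))
E
```

```text
31.675 [ 0.5353 -0.0993  0.2012] [ 0.6 -0.6 -0.9] [-0.04  0.    0.01] jaw 40.5 tilt [ 0.0074 -0.0019 -1.    ]
```

View pics/y_w.png

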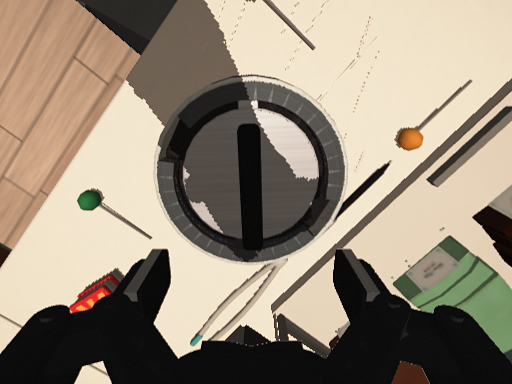

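View pics/y_s.png

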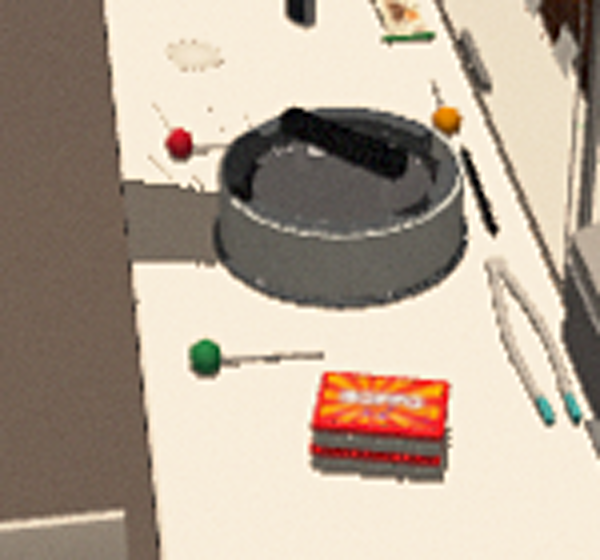

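```bash
python3 - <<'E'
from h import *
im=cv2.imread("pics/y_w.png");q=np.load("y.npy");c=camM("wrist",{"tcp_pos":q[:3],"orientation":q[3:]})
m=(im.max(2)<26).astype(np.uint8);m[256:]=0;m[:115]=0;m[:,:230]=0;m[:,270:]=0
n,l,st,ce=cv2.connectedComponentsWithStats(m);k=1+np.argmax(st[1:,4]);print(st[k])
pp=np.argwhere(l==k)[:,::-1]
for z in(.0985,):
  P=np.array([unproj(p.astype(float),z,c)[:2] for p in pp])
  r=cv2.minAreaRect(P.astype(np.float32)*1000);print(r)
  w,V=np.linalg.eigh(np.cov(P.T));print("ang",np.degrees(np.arctan2(V[1,1],V[0,1])))
E
python3 p.py .5 -.37 .16 73.4
```

```text
[ 230  124   40  127 2768]
((531.2887573242188, -99.7225341796875), (37.19192886352539, 118.88917541503906), 41.68241500854492)
ang 132.00418218539414
t 31.82 d [ 0.0372 -0.2015  0.1848] r [-5.734e-01  2.000e-04 -5.000e-04]
```

Emit:
{"api": "drive_tool", "payload": {"moves": [[[0,-0.04,0.037,-0.12,0,0,0],[0,-0.08,0.074,-0.24,0,0,0],[0,-0.12,0.11,-0.36,0,0,0],[0,-0.16,0.148,-0.48,0,0,0],[0,-0.2,0.1848,-0.573,0,0,0]]]}}

```text
clock: 32.45
tcp_pos: [0.5001, -0.3701, 0.1952]
orientation: [0.699, 0.102, 0.7, -0.1]
wrist_force: [0.5, -0.5, 0.5]
finger_gap: 0.0854
```

Emit:
{"api": "drive_tool", "payload": {"moves": [[[0,0,0,0,0,0,0],[0,0,0,0,0,0,0],[0,0,0,0,0,0,0],[0,0,0,0,0,0,0],[0,0,0,0,0,0,0]]]}}

```text
clock: 33.08
tcp_pos: [0.5005, -0.3693, 0.1955]
orientation: [0.699, 0.101, 0.7, -0.1]
wrist_force: [-0.0, -0.3, 0.4]
finger_gap: 0.0858
```

Run:
```python
from h import *
s=readout.get_state();print(s["tcp_pos"])
im=cams.read_camera("wrist");cv2.imwrite("pics/q_w.png",im);np.save("q.npy",np.r_[s["tcp_pos"],s["orientation"]])
im2=cams.read_camera("top");cv2.imwrite("pics/z_t.png",im2)
from fit import fit
b=fit([.5178,-.3669,np.radians(73.4)],.044);print("top tin",b[:2].round(4),np.degrees(b[2]).round(2))
P=proj([.5178,-.3669,.044],camM("wrist",s)).astype(int);print(P)
x,y=P;cv2.imwrite("pics/z_w.png",cv2.resize(im[max(0,y-70):y+70,x-70:x+70],None,fx=4,fy=4,interpolation=2))
```

```text
[ 0.50048467 -0.36925324  0.19553674]
n [25, 25, 25, 25] res/side [np.float64(2.58), np.float64(-0.37), np.float64(1.24), np.float64(-0.35)] rms 1.48
top tin [ 0.5154 -0.3668] 73.22
[257 193]
```

View pics/z_w.png

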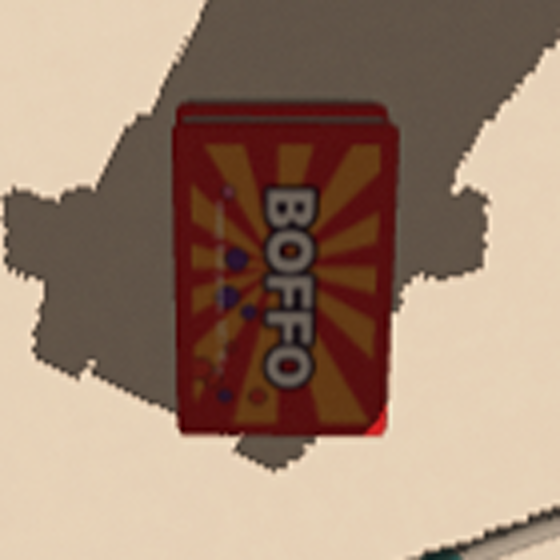

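View pics/z_t.png

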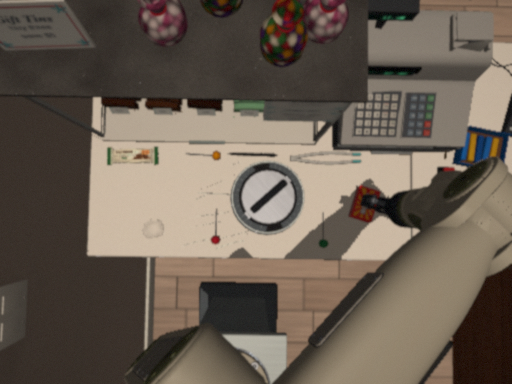

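```bash
python3 -c "
from workcell import env,readout
print(readout.get_state()['clock'],env.hand_in())"
```

```text
the job is handed in; nothing more can be done
33.175 None
```

The job is done and handed in at 33.2 s, with the gripper open and clear of everything.

**Tins:** I set the top tin aside, laid the middle tin flat near the centre of the drum floor, and put the top tin back on the bottom tin.
- The bottom tin turned out to sit about 1.5 mm and 1.5° off the others, so I lined the top tin up with where the bottom tin actually was.
- In the last wrist picture the two tins line up side to side to within about 0.3 mm. My automatic edge fit of that view was poor (1.5 px rms), so I relied on the visible edges.

**Lid:** I let the lugs down through the notches and turned the lid clockwise until the torque jumped to 3.4 N m at the stop. The lid sank about 3.4 mm on the way.
- After I let go, the bar sat at about -48°, which is 60° clockwise of the notches. That is the home position.

**Everything else:** The final top picture shows nothing else disturbed. I checked that by eye and did not measure it.

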